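# Free the ball, put the bottle away

### The arm

A 6-joint arm with a two-finger parallel gripper is mounted at the origin on the work surface. World frame = base frame: x ahead of the robot, y to its left, z up, the work surface at z = 0. Lengths are in mm, angles in rad, forces in N, time in s.
With the tool pointing down it reaches from about 350 to 775 mm from the base axis. Payload 7.3 kg.
Tool frame: the origin (TCP) lies midway between the tips of the shut fingers; the grasp point (between the pads) lies 19 mm behind it (bot.hold_point_z is the distance from the TCP to the grasp point, in mm); z points along the fingers, y is the direction in which the jaws open and shut (so a half turn about z gives the same grasp; the last joint's range is limited). The gripper opens to 92 mm and grips with 3 to 60 N. Pads are 19 mm wide; open, the fingers measure 130 mm over their backs; the gripper's body (75 mm by 190 mm) begins 47 mm behind the grasp point.
Start: joints at [0.986, 0.342, 1.524, -0, 1.275, -0.146], TCP at [223.038, 475.291, 204.041] pointing down, gripper open.
Joint ranges: [-2.53, 2.53], [-0.77, 2.02], [0.04, 2.7], [-1, 4.14], [0.28, 2.66], [-3.11, 3.11]. Speed limits (rad/s): [2.57, 2.57, 3.14, 3.14, 3.14, 3.14].

### API

Orientations are given as [roll, pitch, yaw] about the fixed x, y, z axes, in that order (R = Rz(yaw) Ry(pitch) Rx(roll)).
In Python, from plant import bot gives the robot as it stands.
- The arm moves only by the tool servo_tool, never from a script. Its argument "series" is a list of rows, each a list of 5 numbers: the opening, from 0 (shut) to 1 (fully open), then the shift along the tool's x, y, z each as a share of 50 mm, from -1 to 1, then the turn about the tool's z as a share of 90 degrees, from -1 to 1. In form: [[gripper, tx, ty, tz, spin], ...]. A call has 1 to 20 rows; each row shifts and turns the commanded pose from where the row before left it, along the tool's axes as they then stand; what a row does not reach is not made up. A row lasts 1/8 s, in which the tool goes at most 62.5 mm and 10.7 degrees, less where a joint would pass 70% of its speed; a pose out of reach is approached as far as the arm can. A call with a number of a shift or a turn outside -1 to 1 is refused whole. A call with a gripper value outside its range is refused whole. The fingers move at their own pace and stop on an object; the grip force is fixed at half the most. Time passes only in rows, so rows that do not move let the fingers close. It gives the time, the measured TCP pose, the force and the opening at its end, in the units of the state.
- bot.get_obs(): the state, without advancing time (a new reading comes with each control period).
- bot.capture(name): name is "scene" or "top" or "wrist"; returns the picture (400x640x3 uint8, red, green, blue); there is no depth.
- bot.camera_model(name): a dict with "mtx" (3x3 intrinsics, pixels), "world_from_camera" (4x4, takes a point from camera to world coordinates). Camera axes: x right, y up, looking along -z (the intrinsics and any distortion apply to the point x, -y, -z); pixel columns grow to the right and rows downward; lengths in mm; the calibration is good to about 2 mm. A picture is of the moment at which its call begins: read the wrist's pose just before it. camera_model takes no time and is no camera call; for the wrist camera it gives the pose at the moment of the call.
- bot.close_job(): hands the job in, once; it reports no verdict.
Trained networks look in the newest picture that a camera, given by its name, has taken for a name from the list of things; names that differ only in an ending like _2 or _b are one class to them, and where a whole thing is asked for, a point or a joint stands for the part that bears it (a point fixed in the world has none). Each returns a list of dicts, best first, with "p" (0 to 1); they miss things now and then, are a little off and sometimes report something else, mostly with a low value. They report only what shows in the picture. A call takes as long as a camera call. They do not tell look-alikes from the thing itself.
- bot.outline_of(camera, label): "mask" (400x640 bool, what is visible of it).
- bot.pinpoint(camera, label): "point" ([x, y, z] in mm, in the coordinates of the camera as it stood for that picture, good to about 4 mm: a listed point, or the origin of a listed thing).
The state is a dict: "time": time; "joint_positions": joint angles; "dq": joint speeds; "tau": joint torques, N m; "tool_pos": TCP position; "tcp_rot": TCP orientation; "contact_force": force on the tool from outside, world axes, zero at the start; "moment": the same for the moment, N m; "grip_width": finger opening in mm.
Only numpy, scipy, OpenCV 4.12 (cv2) and the standard library are available. Lean on these libraries where they do the work, as an engineer would, in place of code of your own. Each camera call takes 0.05 s, during which the arm holds its last target.

### The job

The steel mixing ball is caught on the ribs in the neck of the clear syrup bottle: rock the bottle from side to side, never laying it flat, until the ball has dropped down into the belly. Then set the bottle gently down upright inside the tambour case and roll the case's cover fully shut over it, leaving the mug, the jar and the tamper where they are.

Things in the scene. Friction and masses are not known exactly. Their poses are not given: they have to be found in the camera images.
- bottle_mid (a point): Centre of the loose, clear, rigid, flat-sided bottle, 62 mm above its underside and 62 mm below its mouth; about 0.16 kg. z points to the mouth, x along its wide direction, y along its narrow one. Belly 70 (x) by 50 (y) mm, 48 mm high; sloping shoulder up to 60 mm; then a straight open neck 34 (x) by 24 (y) mm outside, 28 by 18 mm inside, which can be gripped across either pair of faces.
- bottle_neck (a point): On its axis at the top rib, 97 mm above the underside; axes as the bottle's. Three grey ribs cross the inside of the neck by 10 mm, each sloping 0.24 rad down to its wall: this one on the +x wall, 20 mm lower one on -x, 20 mm lower one on +x. Tilted 0.5 to 0.6 rad about bottle y for half a second, the ball rolls to the low side and drops to the next rib: tilt -x side down, then +x, then -x.
- ball_center (a point): Centre of the loose steel mixing ball, 14 mm in diameter. At the start it lies on the top rib in the neck, about 43 mm above the bottle's centre point. In the belly of the upright bottle it lies about 51 mm below that point; more than 25 mm below it (along the bottle's axis) counts as in the belly.
- case: Fixed tambour case, a half-cylinder along its y; origin on the counter under its middle, z up, front (the opening) facing -x. Floor board 10 mm thick, 336 (x) by 225 (y) mm. Clear half-round side panels, radius 168 mm about the line 10 mm above the counter through the origin, inner faces at y = +-102 mm. Fixed slats roof the rear quarter (x > 0); the cover (inner radius 170 mm) closes the front.
- case_spot (a point): Point on top of the case's floor board, 78 mm in front of the case's middle, half-way between the side panels; axes as the case's. A good place to stand the bottle, its wide direction along the case's y: there it clears the closing cover by about 15 mm.
- cover (a joint): Angle of the slatted wooden cover about the case's y, on the line 10 mm above the counter through the case's middle: 0 fully shut (leading edge down at the floor board in front), 1.57 fully open (rolled over the back). It starts open, stays where it is left, and needs 2 to 5 N at the bar to move.
- cover_bar (a point): Middle of the dark round pull bar, 12 mm thick, 120 mm long along the case's y, on two end posts, its axis 31 mm outside the cover near its leading edge. It runs on an arc of radius 208 mm about the cover's axis, at (joint value + 0.14 rad) up from the front horizontal: 39 mm above the counter when shut, 216 mm when open. Shut fingers can push it from behind when on top, from above when in front.
- mug: White mug, 82 mm wide, 90 mm high, origin under its centre. Leave it alone.
- jar: Amber glass jar with steel lid, 80 mm wide, 110 mm high, origin under its centre. Leave it alone.
- tamper: Steel coffee tamper, 58 mm wide, 92 mm high, origin under its centre. Leave it alone.
Mind the look-alikes: they are no part of the job. What is shaped like the part that bears bottle_mid but turquoise or yellow is not meant.

How it is judged (in metres and radians):
On the way, in this order (a step that is already met when the one before it is completed fails the run):
1. the ball has dropped out of the neck into the bottle's belly, before the bottle goes into the case (z of ball_center in the frame of bottle_mid below -0.025 m and horizontal distance between bottle_mid and case_spot above 0.12 m), for 0.2 s.
2. the bottle stands upright on the floor of the case with the cover still open (z of bottle_mid in the frame of case_spot below 0.066 m and angle between bottle_mid's own z axis and vertical below 0.12 rad and horizontal distance between bottle_mid and case_spot below 0.11 m and value of joint cover above 0.6 rad), for 0.2 s.
At the end, for the whole second after the job is handed in: The cover is shut to within 0.06 rad (about 12 mm at the bar); the bottle stands upright (within 0.1 rad) on the case's floor, its axis within 110 mm of the marked spot, with the ball in its belly (value of joint cover below 0.06 rad and z of ball_center in the frame of bottle_mid below -0.025 m and distance between ball_center and bottle_mid below 0.075 m and z of bottle_mid in the frame of case_spot between 0.056 and 0.066 m and horizontal distance between bottle_mid and case_spot below 0.11 m and angle between bottle_mid's own z axis and vertical below 0.1 rad); the robot touches nothing.
It fails at once if the bottle is laid over (tilted by more than 1.3 rad) (angle between bottle_mid's own z axis and vertical above 1.3 rad).
It fails at once if the bottle is dropped (falls out of the fingers by more than about 18 mm) or banged down on the case or the counter (contact force between bottle and case above 60 N or contact force between bottle and table above 60 N or (contact force between the fingers and bottle below 0.1 N and linear speed of bottle above 0.6 m/s)).
It fails at once if the mug is moved (distance of mug from where it was at the start of the episode above 0.03 m or angle between mug's own z axis and vertical above 0.4 rad).
It fails at once if the jar is moved (distance of jar from where it was at the start of the episode above 0.03 m or angle between jar's own z axis and vertical above 0.4 rad).
It fails at once if the tamper is moved (distance of tamper from where it was at the start of the episode above 0.03 m or angle between tamper's own z axis and vertical above 0.4 rad).
It also fails if it takes over 67 s, if anything falls off the work surface, if the arm or the gripper's body presses on something with over 40 N, if the wrist force passes 120 N, or if a joint passes its speed limit or range.

## Working session

There is one attempt and no reset: what is moved stays moved. The work goes in short steps, Python scripts to look and compute and a tool call to move; the robot and the scene stay as the last step left them, time stands still between calls to the robot, and variables do not carry over. Pictures are saved under pics/ and viewed, and the job is handed in when it is done.

Besides the shell and the picture viewer there is one more tool, called as a command line: name --pt "numbers of a row" for each row, then --argument value for the rest. servo_tool: Moves the arm, as the interface text tells. Shift numbers are shares of 50 mm and turn numbers shares of 90 degrees, none past 1 either way. Its arguments: {"type":"object","properties":{"series":{"type":"array"}},"required":["series"]}

```bash
ls; mkdir -p pics; python3 - <<'E'
from plant import bot
import cv2
print(bot.get_obs())
for n in ["scene","top","wrist"]:
    im=bot.capture(n); cv2.imwrite(f"pics/{n}0.png",im[:,:,::-1])
    m=bot.camera_model(n); print(n,m['mtx'].tolist(),m['world_from_camera'].round(3).tolist())
E
```

```text
pics
{'time': 0.0, 'joint_positions': array([ 9.85987001e-01,  3.42730671e-01,  1.52506864e+00,  1.71268451e-05,
        1.27537665e+00, -1.45965251e-01]), 'dq': array([-9.93909455e-04,  1.37649187e-05, -1.38333317e-03, -3.92604577e-04,
       -7.56041223e-04, -4.34766569e-05]), 'tau': array([-2.58349050e-03, -4.31266594e+01, -2.44199646e+01,  7.14870170e-02,
        5.63182938e-02, -1.96111473e-04]), 'tool_pos': array([222.7708151 , 474.88508941, 203.3228465 ]), 'tcp_rot': array([-3.14002856e+00, -2.46491957e-04,  2.70274339e+00]), 'contact_force': array([-0.23131491, -0.1948001 , -0.89448175]), 'moment': array([-0.02149801,  0.0660861 ,  0.01985269]), 'grip_width': 91.93826475399324}
scene [[375.1146106317617, 0.0, 313.7455510000907], [0.0, 375.1146106317617, 194.25812247400282], [0.0, 0.0, 1.0]] [[-0.311, 0.91, -0.276, 234.233], [-0.951, -0.298, 0.086, 90.766], [-0.004, 0.289, 0.957, 1018.779], [0.0, 0.0, 0.0, 1.0]]
top [[451.9060538130419, 0.0, 328.5799744468442], [0.0, 451.9060538130419, 200.7570760358211], [0.0, 0.0, 1.0]] [[-0.019, 0.996, -0.084, 400.467], [-1.0, -0.019, -0.0, 7.526], [-0.002, 0.084, 0.996, 1319.075], [0.0, 0.0, 0.0, 1.0]]
wrist [[284.8585577292201, 0.0, 318.3653277559196], [0.0, 284.8585577292201, 198.53362076009594], [0.0, 0.0, 1.0]] [[0.424, -0.872, -0.245, 156.381], [0.906, 0.408, 0.115, 505.434], [-0.001, -0.271, 0.963, 383.716], [0.0, 0.0, 0.0, 1.0]]
```

View pics/scene0.png

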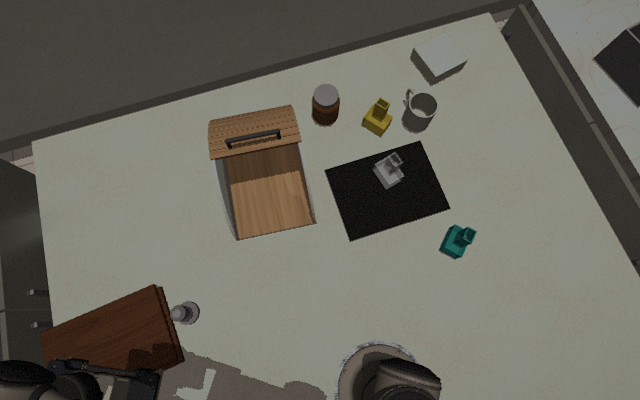

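View pics/top0.png

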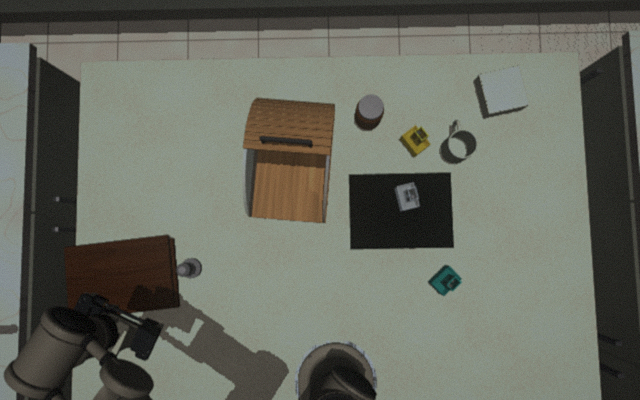

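View pics/wrist0.png

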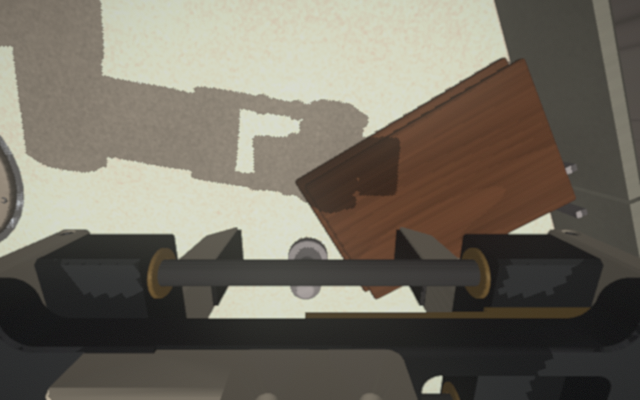

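Candidates: clear bottle at top (407,195) / scene (390,168) on the black mat; look-alikes are yellow at top (415,140) and turquoise at (445,281). The clear one is meant. Next I'll take a crop and measurements.

```bash
cat > h.py <<'E'
from plant import bot
import numpy as np, cv2
def world(cam,p):
    T=bot.camera_model(cam)['world_from_camera']; return (T@np.r_[p,1])[:3]
def proj(cam,P,m=None):
    m=m or bot.camera_model(cam); T=np.linalg.inv(m['world_from_camera'])
    P=np.atleast_2d(P); c=P@T[:3,:3].T+T[:3,3]; c=c*[1,-1,-1]; u=c@m['mtx'].T; return u[:,:2]/u[:,2:]
def tri(pts): # list of (cam,u,v) -> point
    A=[];b=[]
    for cam,u,v in pts:
        m=bot.camera_model(cam);T=m['world_from_camera'];d=np.linalg.inv(m['mtx'])@[u,v,1];d=T[:3,:3]@(d*[1,-1,-1]);d/=np.linalg.norm(d)
        M=np.eye(3)-np.outer(d,d);A.append(M);b.append(M@T[:3,3])
    return np.linalg.lstsq(np.vstack(A),np.hstack(b),rcond=None)[0]
def crop(cam,u,v,w,h,s,name,im=None):
    im=bot.capture(cam) if im is None else im
    c=im[max(0,v-h):v+h,max(0,u-w):u+w]; cv2.imwrite('pics/'+name,cv2.resize(c,None,fx=s,fy=s,interpolation=cv2.INTER_CUBIC)[:,:,::-1])
E
python3 - <<'E'
from h import *
for cam in ["scene","top"]:
    im=bot.capture(cam)
    if cam=="scene": crop(cam,395,165,60,50,6,"c_scene.png",im)
    else: crop(cam,405,195,40,35,8,"c_top.png",im); crop(cam,290,160,65,75,4,"c_case.png",im)
    for l in ["bottle_mid","bottle_neck","ball_center","case","case_spot","cover_bar","mug","jar","tamper"]:
        for r in bot.pinpoint(cam,l)[:3]: print(cam,l,round(r['p'],2),world(cam,r['point']).round(1))
print(bot.get_obs()['time'])
E
```

```text
scene bottle_mid 0.95 [ 681.9 -245.2   61.2]
scene bottle_mid 0.9 [ 280.9 -314.2   65.6]
scene bottle_mid 0.65 [ 515.3 -218.5   60.8]
scene bottle_neck 0.86 [ 518.9 -217.1  100.3]
scene bottle_neck 0.72 [ 678.  -246.2   92.3]
scene bottle_neck 0.58 [ 278.8 -313.4   96.3]
scene case 0.86 [625.2 113.3   4.2]
scene case_spot 0.7 [550.4 125.2  13.1]
scene case_spot 0.26 [ 761.2 -111.9    3.1]
scene cover_bar 0.8 [642.8 112.9 219.2]
scene cover_bar 0.29 [ 6.548e+02 -3.605e+02 -2.000e-01]
scene mug 0.58 [ 655.8 -360.2   -1.8]
scene jar 0.66 [ 762.3 -109.1   -1.5]
scene tamper 0.91 [325.2 407.    2.4]
top bottle_mid 0.86 [ 677.2 -240.    59.8]
top bottle_mid 0.76 [ 520.2 -214.9   62.1]
top bottle_neck 0.76 [ 280.2 -318.   101.8]
top bottle_neck 0.7 [ 682.1 -241.9  100.7]
top bottle_neck 0.6 [ 514.9 -216.4   99. ]
top ball_center 0.52 [ 510.5 -213.9  104.4]
top cover_bar 0.83 [647.4 108.1 214.1]
top cover_bar 0.53 [ 509.2 -213.5  106.5]
top mug 0.77 [ 6.568e+02 -3.638e+02  4.000e-01]
top jar 0.58 [ 765.  -114.2    5.9]
top tamper 0.78 [328.8 411.6   0.8]
1.15
```

View pics/c_scene.png

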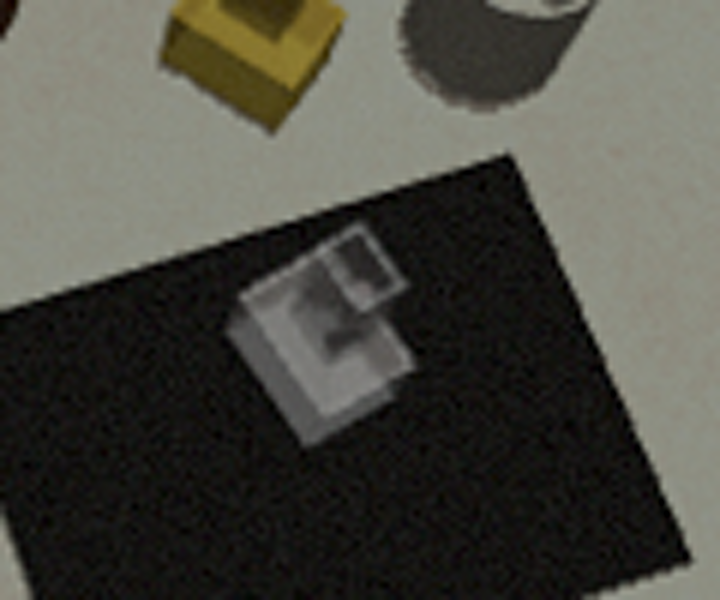

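View pics/c_top.png

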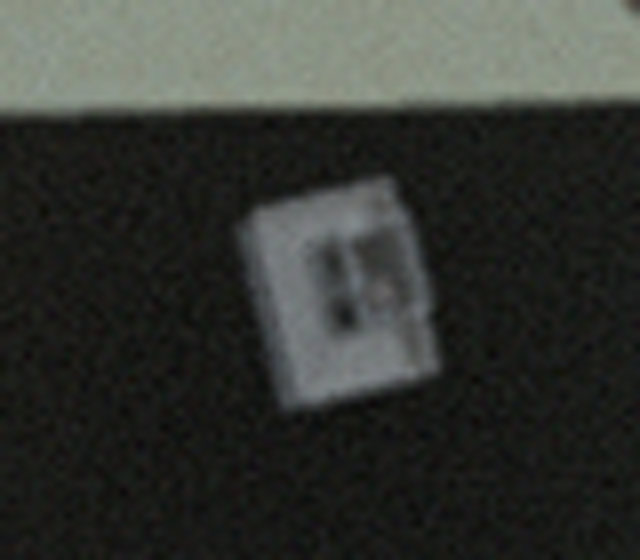

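View pics/c_case.png

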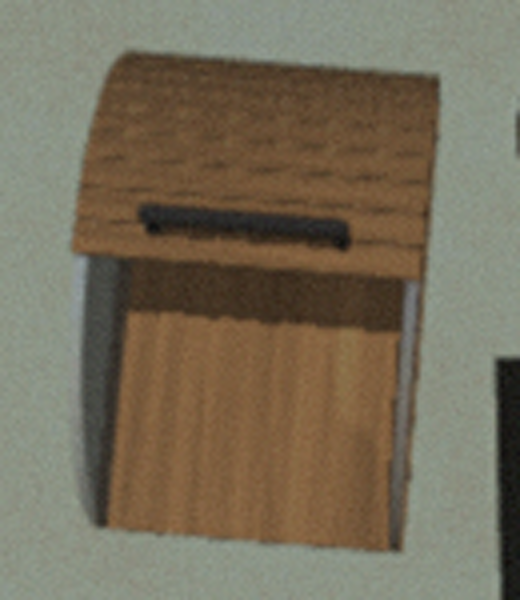

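servo_tool --pt "1 -0.75 -0.67 0 0" --pt "1 -0.75 -0.67 0 0" --pt "1 -0.75 -0.67 0 0" --pt "1 -0.75 -0.67 0 0" --pt "1 -0.75 -0.67 0 0" --pt "1 -0.75 -0.67 0 0" --pt "1 -0.75 -0.67 0 0" --pt "1 -0.75 -0.67 0 0" --pt "1 -0.75 -0.67 0 0" --pt "1 -0.75 -0.67 0 0" --pt "1 -0.75 -0.67 0 0" --pt "1 -0.75 -0.67 0 0" --pt "1 -0.75 -0.67 0 0" --pt "1 -0.75 -0.67 0 0" --pt "1 -0.75 -0.67 0 0" --pt "1 0 0 0 0.118" --pt "1 0 0 0 0.118" --pt "1 0 0 0 0.118" --pt "1 0 0 0 0.118" --pt "1 0 0 0 0.118"

```text
time: 3.65
tool_pos: [518.7, -218.6, 203.9]
tcp_rot: [-3.142, -0.0, 1.77]
contact_force: [-0.3, -0.0, -0.1]
grip_width: 91.9
```

```bash
python3 - <<'E'
from h import *
im=bot.capture("wrist"); cv2.imwrite("pics/w1.png",im[:,:,::-1])
print(bot.get_obs()['tool_pos'],bot.get_obs()['tcp_rot'])
for l in ["bottle_mid","bottle_neck","ball_center"]:
    for r in bot.pinpoint("wrist",l)[:3]: print(l,round(r['p'],2),world("wrist",r['point']).round(1))
def plane(cam,u,v,z):
    m=bot.camera_model(cam);T=m['world_from_camera'];d=T[:3,:3]@((np.linalg.inv(m['mtx'])@[u,v,1])*[1,-1,-1]);t=(z-T[2,3])/d[2];return T[:3,3]+t*d
for cam,pp in [("top",[(251.2,216.8),(325.5,222.5)]),("scene",[(237,239),(314,222)])]:
    P=[plane(cam,*p,10) for p in pp]; e=P[0]-P[1]; print(cam,np.round(P,1).tolist(),"yaw",np.arctan2(-e[0],e[1]),np.linalg.norm(e))
E
```

```text
[ 518.79334172 -218.54703719  203.96694077] [ 3.14148734e+00 -1.68928282e-04  1.76238407e+00]
bottle_mid 0.84 [ 275.9 -313.8   63.3]
bottle_mid 0.72 [ 518.7 -215.1   59.1]
bottle_mid 0.65 [ 678.3 -243.6   66.5]
bottle_neck 0.91 [ 675.2 -247.4   99.6]
bottle_neck 0.67 [ 518.8 -216.4   97.1]
bottle_neck 0.55 [ 279.9 -317.6   96.7]
top [[468.7, 233.0, 10.0], [448.2, 17.9, 10.0]] yaw -0.09529734383216724 216.06464822545033
scene [[469.5, 237.3, 10.0], [449.3, 24.1, 10.0]] yaw -0.09478672756180788 214.18875854771778
```

View pics/w1.png

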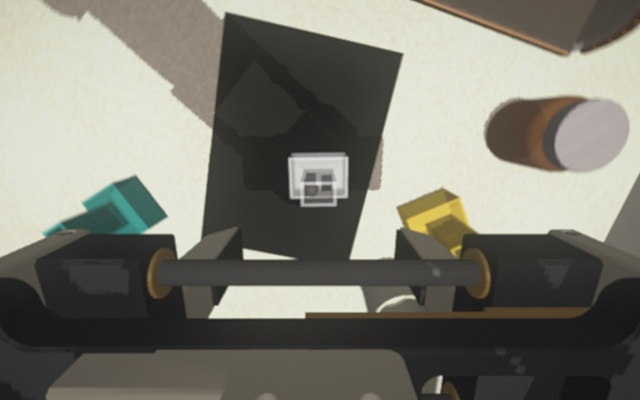

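Clear bottle confirmed: the neck is at (318,188) in the wrist view with the ball on its left, and the turquoise one (110,205) and yellow one (437,220) are apart. The wrist can't tilt, so I'll cage the neck loosely between the fingers and rock the bottle over its base edges.

servo_tool --pt "1 0.05 0 0.5 0" --pt "1 0 0 0.5 0" --pt "1 0 0 0.5 0" --pt "0.565 0 0 0.4 0" --pt "0.565 0 0 0.18 0" --pt "0.565 0 0 0 0" --pt "0.565 0 0 0 0" --pt "0.565 0 0 0 0"

```text
time: 4.85
tool_pos: [518.7, -216.4, 100.9]
tcp_rot: [3.14, 0.001, 1.776]
contact_force: [0.3, 0.3, 0.3]
grip_width: 52.7
```

```bash
cat > look.py <<'E'
from h import *; import sys
n=sys.argv[1]
a=bot.capture("wrist"); b=bot.capture("scene"); c=bot.capture("top")
f=lambda i:cv2.resize(i,(400,300),interpolation=cv2.INTER_CUBIC)
cu,cv_=(int(sys.argv[2]),int(sys.argv[3])) if len(sys.argv)>2 else (395,165)
w=cv2.resize(a[100:300,180:460],(800,570)) 
s=f(b[cv_-45:cv_+45,cu-60:cu+60])
cv2.imwrite("pics/"+n+".png",np.vstack([cv2.resize(a,(800,500))[150:400],np.hstack([s,f(c[150:240,350:470])])])[:,:,::-1])
o=bot.get_obs();print(o['time'],o['tool_pos'].round(1),o['contact_force'].round(1),o['grip_width'])
E
python3 look.py r0
```

```text
5.0 [ 518.4 -216.2  100.5] [-0.3 -0.3  0.3] 51.83097831433439
```

View pics/r0.png

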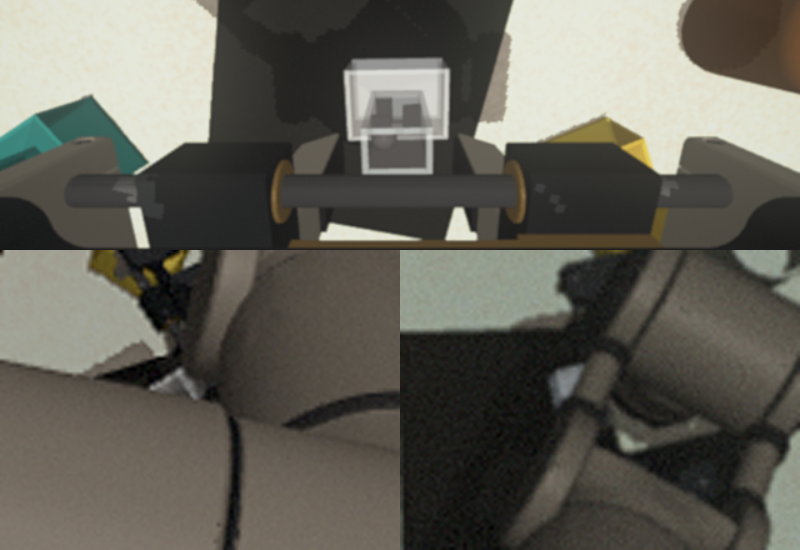

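The neck sits centred between the fingers, with the ball visible at its left (385,140). Partial push first.

servo_tool --pt "0.565 0 0.12 0 0" --pt "0.565 0 0.12 0 0" --pt "0.565 0 0.1 0 0" --pt "0.565 0 0.1 0 0" --pt "0.565 0 0.1 0 0" --pt "0.565 0 0.1 0 0"

```text
time: 5.75
tool_pos: [549.9, -209.5, 100.0]
tcp_rot: [3.142, -0.0, 1.776]
contact_force: [0.3, -0.2, 0.2]
grip_width: 51.5
```

```bash
python3 look.py r1
```

```text
5.9 [ 549.7 -209.5   99.9] [-0.9 -0.3  0.3] 51.76188845627574
```

View pics/r1.png

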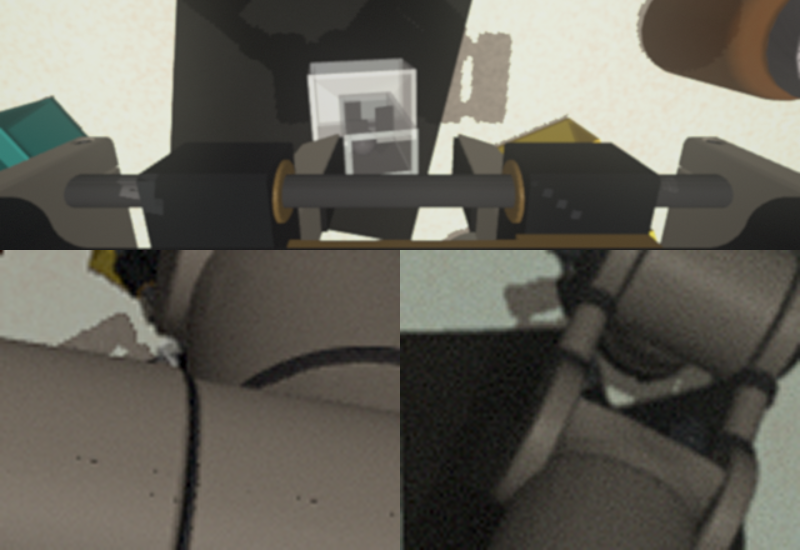

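The neck has shifted relative to the belly while the belly hasn't slid on the mat, so it is tipping. Continuing to about 0.55 rad and holding.

servo_tool --pt "0.565 0 0.1 0 0" --pt "0.565 0 0.1 0 0" --pt "0.565 0 0.1 0 0" --pt "0.565 0 0.1 0 0" --pt "0.565 0 0.1 0 0" --pt "0.565 0 0.08 0 0" --pt "0.565 0 0 0 0" --pt "0.565 0 0 0 0" --pt "0.565 0 0 0 0"

```text
time: 7.02
tool_pos: [577.8, -203.8, 100.0]
tcp_rot: [-3.142, -0.0, 1.776]
contact_force: [-0.4, 0.7, 0.7]
grip_width: 51.6
```

```bash
python3 look.py r2
```

```text
7.175 [ 577.9 -203.8  100. ] [ 0.1  0.  -0.3] 52.09655171766838
```

View pics/r2.png

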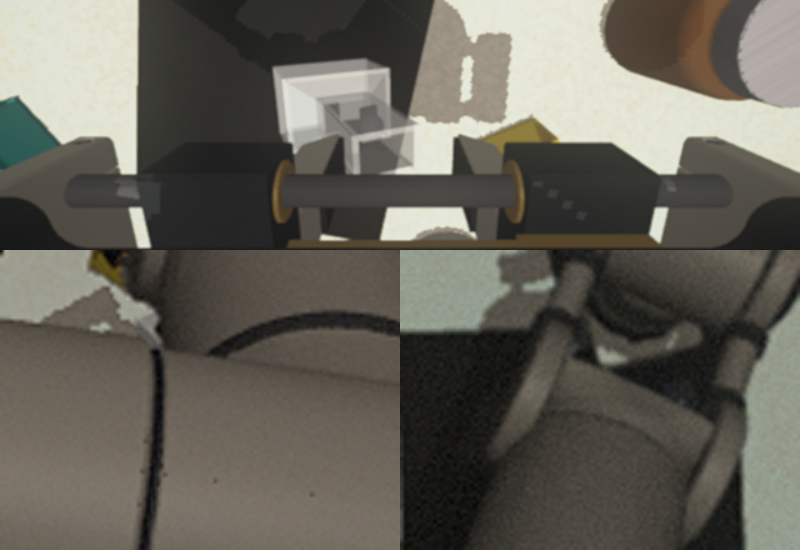

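```bash
python3 - <<'E'
from h import *
crop("wrist",275,110,65,45,6,"z2.png")
E
```

```text
(no output)
```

View pics/z2.png

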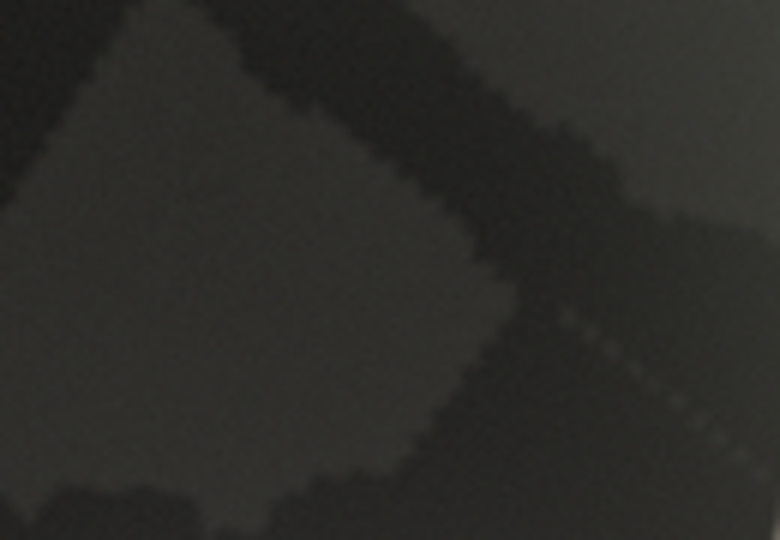

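```bash
python3 - <<'E'
from h import *
crop("wrist",275,212,65,45,6,"z3.png")
E
```

```text
(no output)
```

View pics/z3.png

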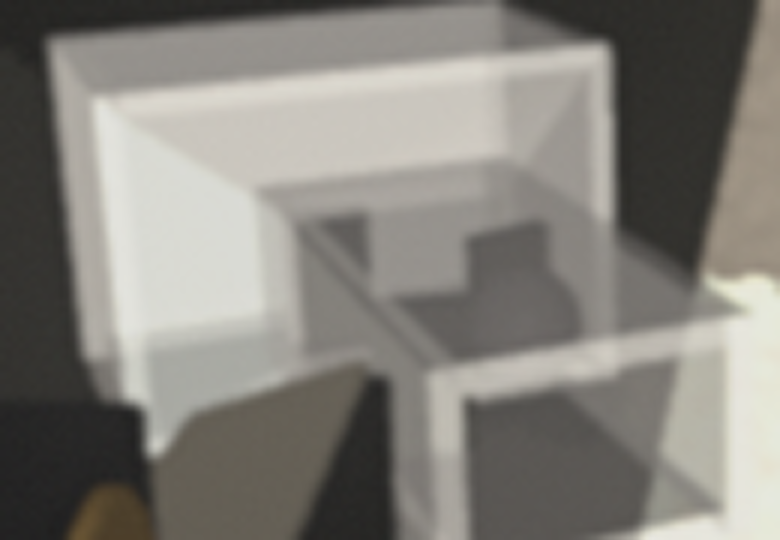

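The ball is now at the right-hand (second) rib, around (530,320) in the crop. Now the other way.

servo_tool --pt "0.565 0 -0.12 0 0" --pt "0.565 0 -0.12 0 0" --pt "0.565 0 -0.12 0 0" --pt "0.565 0 -0.12 0 0" --pt "0.565 0 -0.12 0 0" --pt "0.565 0 -0.12 0 0" --pt "0.565 0 -0.12 0 0" --pt "0.565 0 -0.12 0 0" --pt "0.565 0 -0.12 0 0" --pt "0.565 0 -0.12 0 0" --pt "0.565 0 0 0 0"

```text
time: 8.65
tool_pos: [518.9, -216.0, 100.1]
tcp_rot: [3.141, 0.0, 1.776]
contact_force: [-0.2, 0.2, 0.3]
grip_width: 51.7
```

```bash
cat > z.py <<'E'
from h import *; import sys
crop("wrist",int(sys.argv[2]),int(sys.argv[3]),65,45,6,sys.argv[1])
o=bot.get_obs();print(o['time'],o['tool_pos'].round(1),o['contact_force'].round(1),o['grip_width'])
E
python3 z.py z4.png 318 212
```

```text
8.7 [ 519.3 -216.   100.2] [0.8 0.4 0.3] 51.331425566190745
```

View pics/z4.png

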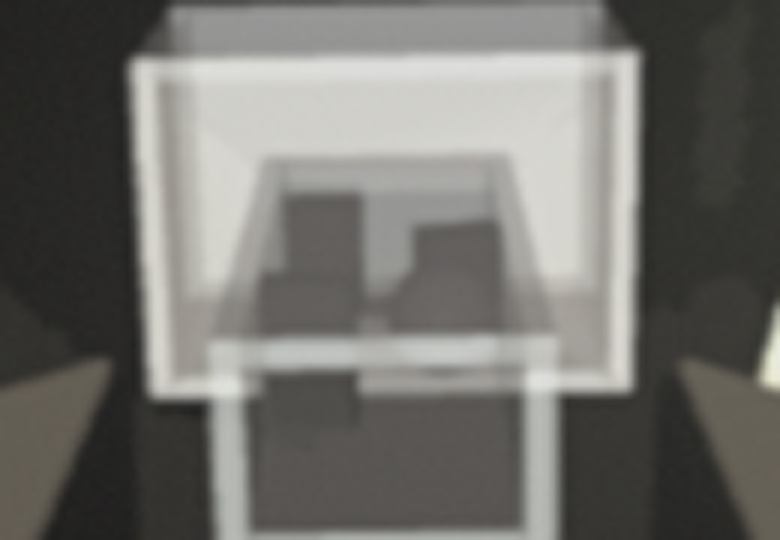

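The bottle is upright and centred again, with the ball on the second rib (right, ~(430,300)). Tilting the other way.

servo_tool --pt "0.565 0 -0.12 0 0" --pt "0.565 0 -0.1 0 0" --pt "0.565 0 -0.1 0 0" --pt "0.565 0 -0.1 0 0" --pt "0.565 0 -0.1 0 0" --pt "0.565 0 -0.1 0 0" --pt "0.565 0 -0.1 0 0" --pt "0.565 0 -0.1 0 0" --pt "0.565 0 -0.1 0 0" --pt "0.565 0 -0.1 0 0" --pt "0.565 0 -0.1 0 0" --pt "0.565 0 -0.1 0 0" --pt "0.565 0 0 0 0" --pt "0.565 0 0 0 0" --pt "0.565 0 0 0 0" --pt "0.565 0 0 0 0"

```text
time: 10.7
tool_pos: [459.6, -228.3, 100.0]
tcp_rot: [3.141, -0.0, 1.776]
contact_force: [-0.4, 0.1, -0.4]
grip_width: 51.6
```

```bash
python3 z.py z5.png 360 212
```

```text
10.75 [ 459.6 -228.3  100. ] [-0.   0.6  0.2] 51.938501167310186
```

View pics/z5.png

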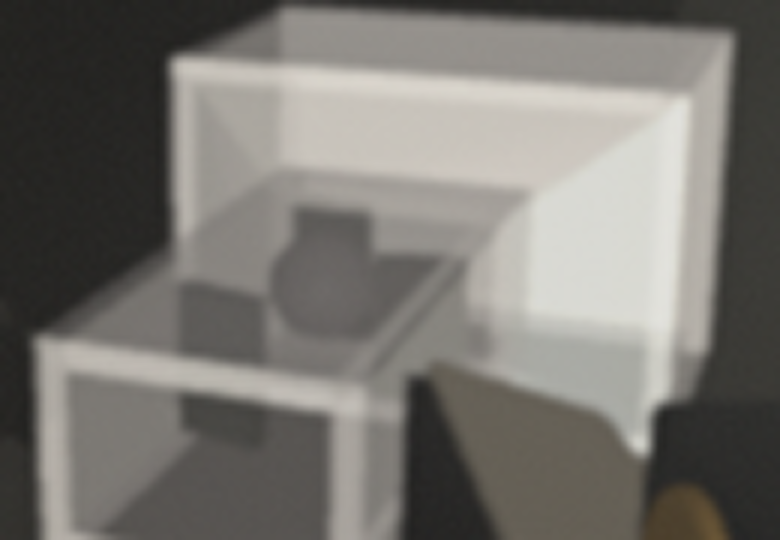

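The ball now sits on the third rib (left, ~(325,285)). Back to the middle, then right again.

servo_tool --pt "0.565 0 0.12 0 0" --pt "0.565 0 0.12 0 0" --pt "0.565 0 0.12 0 0" --pt "0.565 0 0.12 0 0" --pt "0.565 0 0.12 0 0" --pt "0.565 0 0.12 0 0" --pt "0.565 0 0.12 0 0" --pt "0.565 0 0.12 0 0" --pt "0.565 0 0.12 0 0" --pt "0.565 0 0.12 0 0" --pt "0.565 0 0 0 0"

```text
time: 12.12
tool_pos: [518.6, -216.1, 100.0]
tcp_rot: [3.141, 0.0, 1.776]
contact_force: [0.3, -0.2, 0.0]
grip_width: 52.1
```

servo_tool --pt "0.565 0 0.12 0 0" --pt "0.565 0 0.1 0 0" --pt "0.565 0 0.1 0 0" --pt "0.565 0 0.1 0 0" --pt "0.565 0 0.1 0 0" --pt "0.565 0 0.1 0 0" --pt "0.565 0 0.1 0 0" --pt "0.565 0 0.1 0 0" --pt "0.565 0 0.1 0 0" --pt "0.565 0 0.1 0 0" --pt "0.565 0 0.1 0 0" --pt "0.565 0 0.1 0 0" --pt "0.565 0 0 0 0" --pt "0.565 0 0 0 0" --pt "0.565 0 0 0 0" --pt "0.565 0 0 0 0"

```text
time: 14.12
tool_pos: [577.9, -203.7, 100.0]
tcp_rot: [3.142, -0.0, 1.776]
contact_force: [-0.4, -1.1, 0.3]
grip_width: 51.9
```

```bash
python3 z.py z6.png 275 212
```

```text
14.175 [ 577.9 -203.7  100. ] [ 0.1 -0.5 -0.2] 51.97496404167877
```

View pics/z6.png

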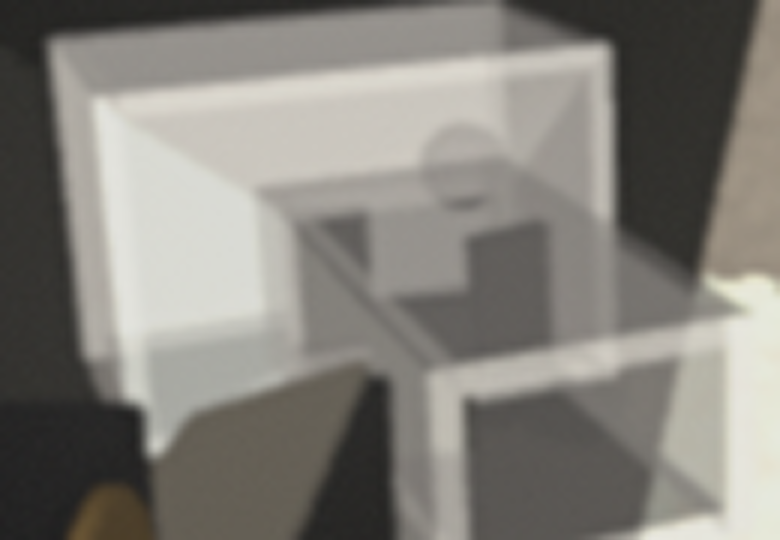

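The ball is on the belly floor (460,165). Return upright, then grip.

servo_tool --pt "0.565 0 -0.12 0 0" --pt "0.565 0 -0.12 0 0" --pt "0.565 0 -0.12 0 0" --pt "0.565 0 -0.12 0 0" --pt "0.565 0 -0.12 0 0" --pt "0.565 0 -0.12 0 0" --pt "0.565 0 -0.12 0 0" --pt "0.565 0 -0.12 0 0" --pt "0.565 0 -0.12 0 0" --pt "0.565 0 -0.12 0.04 0" --pt "0.565 0 0 0 0" --pt "0.45 0 0 0 0" --pt "0.4 0 0 0 0" --pt "0.3 0 0 0 0" --pt "0.3 0 0 0 0" --pt "0.3 0 0 0 0"

```text
time: 16.18
tool_pos: [519.2, -215.9, 98.0]
tcp_rot: [-3.142, -0.0, 1.776]
contact_force: [-0.5, 0.0, 0.3]
grip_width: 33.1
```

```bash
python3 z.py z7.png 318 212;python3 - <<'E'
from h import *
r=[]
for cam,u,v in [("top",286.2,142.0),("scene",253,139.0)]: r.append((cam,u,v))
print(tri(r))
E
```

```text
16.225 [ 519.2 -215.9   98. ] [-0.1  0.3 -0.5] 33.27740580591058
[644.58138392 111.57770483 203.80608376]
```

View pics/z7.png

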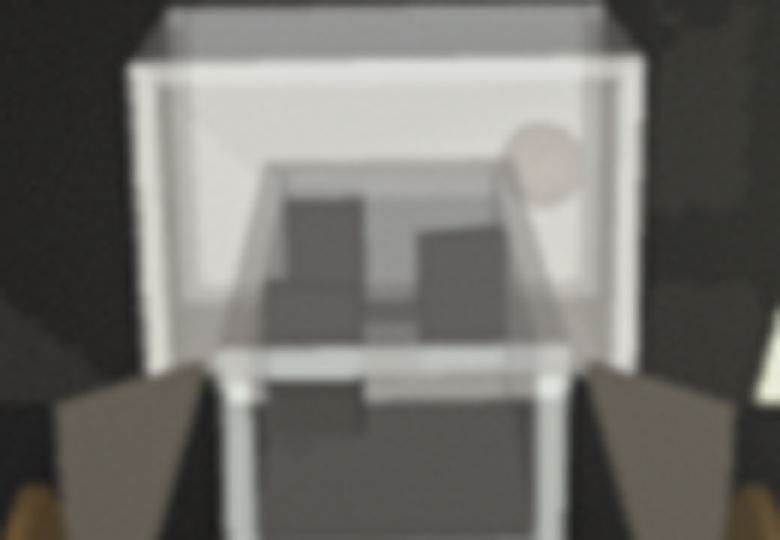

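servo_tool --pt "0.3 0 0 -0.2 0" --pt "0.3 0 0 -0.5 0" --pt "0.3 0 0 -0.6 -0.09" --pt "0.3 0 0 -0.6 -0.09" --pt "0.3 0 0 -0.6 -0.09" --pt "0.3 0 0 -0.6 -0.09" --pt "0.3 0 0 -0.5 -0.09" --pt "0.3 0 0 -0.4 -0.09" --pt "0.3 0 0 0 -0.09" --pt "0.3 0 0 0 -0.09" --pt "0.3 0 0 0 -0.089" --pt "0.3 0 0 0 0" --pt "0.3 0 0 0 0"

```text
time: 17.85
tool_pos: [519.2, -215.9, 298.2]
tcp_rot: [3.142, 0.0, 3.044]
contact_force: [1.0, 0.4, -1.8]
grip_width: 33.2
```

```bash
python3 look.py r5 290 160
```

```text
18.0 [ 519.2 -215.9  298.1] [ 0.4 -0.7 -2. ] 33.311760554441335
```

View pics/r5.png

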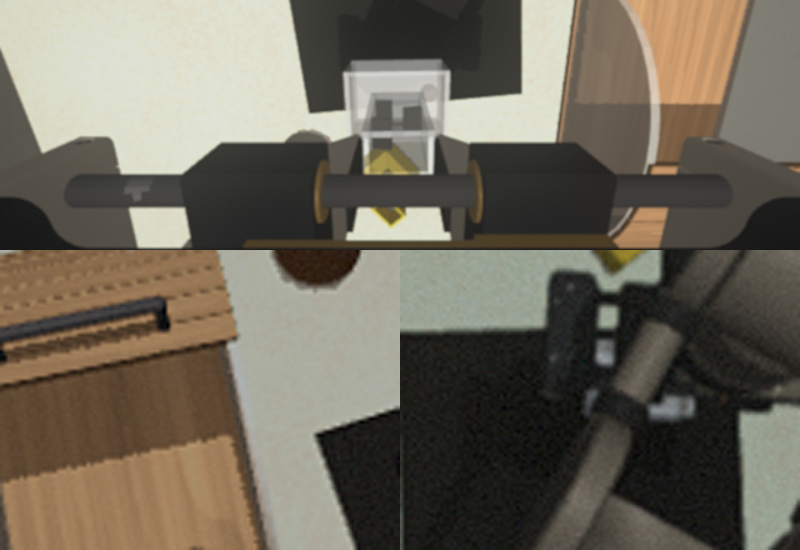

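The bottle is held upright with the ball in the belly (428,90), and it weighs 2 N. Moving over the case.

servo_tool --pt "0.3 0.02 0.3 0 0" --pt "0.3 0.02 0.6 0 0" --pt "0.3 0.02 0.7 0 0" --pt "0.3 0.02 0.7 0 0" --pt "0.3 0.02 0.7 0 0" --pt "0.3 0.02 0.7 0 0" --pt "0.3 0.02 0.7 0 0" --pt "0.3 0.02 0.7 0 0" --pt "0.3 0.01 0.7 0 0" --pt "0.3 0 0.6 0 0" --pt "0.3 0 0.34 0 0" --pt "0.3 0 0 0 0" --pt "0.3 0 0 0 0"

```text
time: 19.62
tool_pos: [542.6, 119.6, 298.0]
tcp_rot: [-3.141, -0.0, 3.046]
contact_force: [0.3, -0.2, -2.1]
grip_width: 33.1
```

```bash
python3 - <<'E'
from h import *
o=bot.get_obs();print(o['time'],o['tool_pos'].round(1),o['tcp_rot'])
for c in ["wrist","scene"]:
    im=bot.capture(c); cv2.imwrite(f"pics/{c}6.png",im[:,:,::-1])
    for l in ["case","case_spot","bottle_mid","ball_center","cover_bar"]:
        for r in bot.pinpoint(c,l)[:2]: print(c,l,round(r['p'],2),world(c,r['point']).round(1))
E
```

```text
19.625 [542.6 119.6 298. ] [-3.14114081e+00 -1.75756790e-05  3.04619925e+00]
wrist case_spot 0.71 [549.7 123.9   9.5]
wrist bottle_mid 0.71 [541.4 116.9 258.9]
wrist cover_bar 0.67 [650.6 109.4 215.3]
scene bottle_mid 0.97 [ 677.6 -244.2   59.7]
scene bottle_mid 0.59 [ 281.9 -315.9   69.2]
```

View pics/wrist6.png

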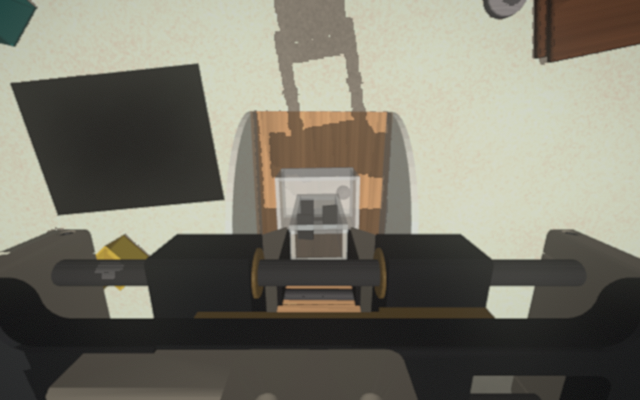

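View pics/scene6.png

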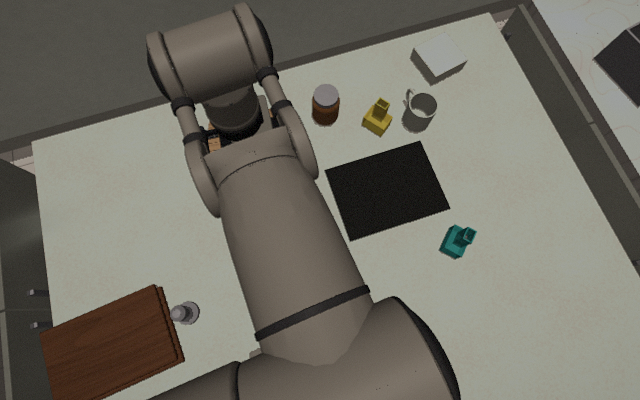

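servo_tool --pt "0.3 0 0.06 0.3 0" --pt "0.3 0 0 0.6 0" --pt "0.3 0 0 0.6 0" --pt "0.3 0 0 0.6 0" --pt "0.3 0 0 0.6 0" --pt "0.3 0 0 0.4 0" --pt "0.3 0 0 0.3 0" --pt "0.3 0 0 0.14 0" --pt "0.3 0 0 0 0"

```text
time: 21.35
tool_pos: [542.9, 123.4, 120.8]
tcp_rot: [3.142, -0.0, 3.047]
contact_force: [0.2, 0.1, -1.1]
grip_width: 32.7
```

```bash
python3 - <<'E'
from h import *
o=bot.get_obs();print(o['time'],o['tool_pos'].round(1),o['contact_force'])
im=bot.capture("wrist"); cv2.imwrite(f"pics/w7.png",im[:,:,::-1])
E
```

```text
21.35 [542.9 123.4 120.8] [ 0.17079436  0.0840244  -1.14940968]
```

View pics/w7.png

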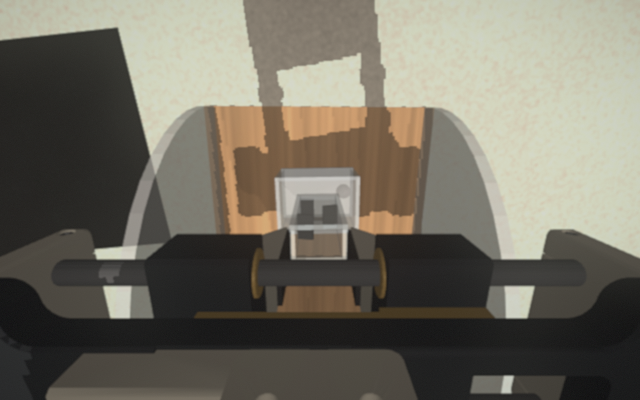

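Centred between the panels (207/433 px). Lowering the last bit gently.

servo_tool --pt "0.3 0 0 0.06 0" --pt "0.3 0 0 0.06 0" --pt "0.3 0 0 0.04 0" --pt "0.3 0 0 0.03 0" --pt "0.3 0 0 0.02 0" --pt "0.3 0 0 0.02 0" --pt "0.3 0 0 0.01 0" --pt "0.3 0 0 0 0"

```text
time: 22.4
tool_pos: [543.0, 123.4, 109.0]
tcp_rot: [3.142, 0.0, 3.047]
contact_force: [-0.9, -1.0, -1.6]
grip_width: 32.8
```

servo_tool --pt "0.3 0 0 0.01 0" --pt "0.3 0 0 0.01 0" --pt "0.3 0 0 0.01 0" --pt "0.3 0 0 0 0"

```text
time: 22.9
tool_pos: [543.2, 123.3, 107.9]
tcp_rot: [3.142, 0.001, 3.047]
contact_force: [-1.3, -0.7, 2.5]
grip_width: 33.2
```

Contact with the floor is felt (+2.5 N). Releasing.

servo_tool --pt "0.42 0 0 0 0" --pt "0.6 0 0 0 0" --pt "0.75 0 0 0 0" --pt "0.75 0 0 0 0" --pt "0.75 0 0 -0.2 0" --pt "0.75 0 0 -0.4 0" --pt "0.75 0 0 -0.6 0" --pt "0.75 0 0 -0.8 0" --pt "0.75 0 0 -0.8 0" --pt "0.75 0 0 -0.2 0" --pt "0.75 0 0 0 0"

```text
time: 24.28
tool_pos: [542.9, 123.4, 257.8]
tcp_rot: [3.141, 0.001, 3.047]
contact_force: [0.1, -0.2, -0.1]
grip_width: 68.6
```

```bash
python3 - <<'E'
from h import *
o=bot.get_obs();print(o['time'],o['tool_pos'].round(1),o['contact_force'])
im=bot.capture("wrist"); cv2.imwrite(f"pics/w8.png",im[:,:,::-1])
for l in ["case_spot","bottle_mid","ball_center","cover_bar"]:
    for r in bot.pinpoint("wrist",l)[:2]: print(l,round(r['p'],2),world("wrist",r['point']).round(1))
E
```

```text
24.275 [542.9 123.4 257.8] [ 0.05314702 -0.16171121 -0.13137623]
bottle_mid 0.75 [539.7 121.1  72.2]
cover_bar 0.89 [646.  112.5 214.1]
```

View pics/w8.png

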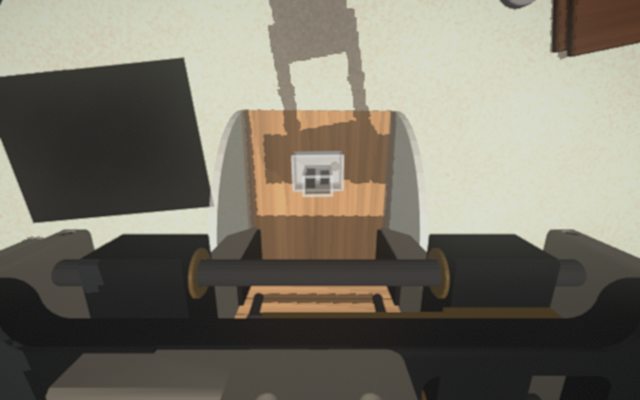

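The bottle stands upright on the case floor (318,173), ball in the belly. Next: shut the fingers and go behind the bar.

servo_tool --pt "0 -0.3 0 -0.1 0" --pt "0 -0.5 0 0 0" --pt "0 -0.6 0 0 0" --pt "0 -0.6 0 0 0" --pt "0 -0.5 0 0 0" --pt "0 -0.2 0 0 0" --pt "0 0 0 0 0" --pt "0 0 0 0.4 0" --pt "0 0 0 0.3 0" --pt "0 0 0 0 0"

```text
time: 25.78
tool_pos: [676.3, 110.6, 226.0]
tcp_rot: [-3.141, -0.003, 3.047]
contact_force: [0.2, 0.1, 0.1]
grip_width: 0.6
```

```bash
python3 - <<'E'
from h import *
o=bot.get_obs();print(o['time'],o['tool_pos'].round(1),o['contact_force'])
a=bot.capture("wrist");b=bot.capture("scene")
cv2.imwrite("pics/w9.png",np.vstack([a,b])[:,:,::-1][:, :])
cv2.imwrite("pics/w9.png",cv2.resize(np.vstack([a[100:],b[50:250]]),(640,500))[:,:,::-1])
for l in ["cover_bar"]:
    for c in ["wrist","scene"]:
        for r in bot.pinpoint(c,l)[:2]: print(l,round(r['p'],2),world(c,r['point']).round(1))
E
```

```text
25.775 [676.3 110.6 226. ] [0.24051359 0.14330132 0.09874214]
cover_bar 0.79 [649.1 111.9 216.5]
```

View pics/w9.png

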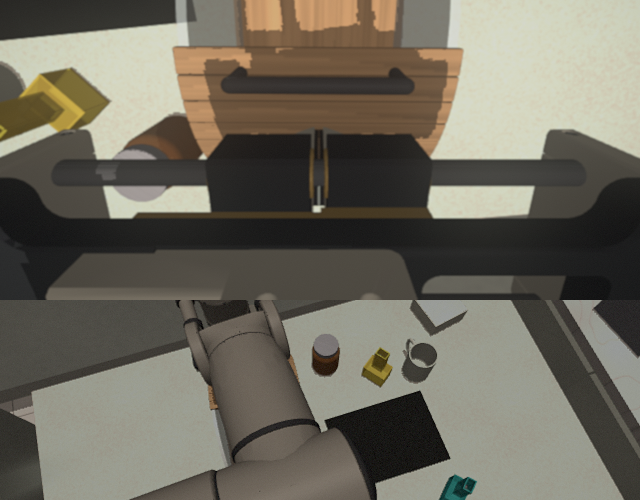

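servo_tool --pt "0 0 0 0.2 0" --pt "0 0 0 0.16 0" --pt "0 0.2 0 0 0" --pt "0 0.2 0 0 0" --pt "0 0.24 0 0 0" --pt "0 0.24 0 0 0" --pt "0 0.24 0 0 0" --pt "0 0.2 0 0.03 0" --pt "0 0.2 0 0.03 0" --pt "0 0.2 0 0.04 0" --pt "0 0.2 0 0.04 0"

```text
time: 27.35
tool_pos: [581.1, 119.7, 202.3]
tcp_rot: [3.142, -0.0, 3.047]
contact_force: [0.5, -0.1, -0.3]
grip_width: 0.3
```

```bash
cat > lk.py <<'E'
from h import *;import sys
o=bot.get_obs();print(o['time'],o['tool_pos'].round(1),o['contact_force'])
a=bot.capture("wrist")
cv2.imwrite(f"pics/{sys.argv[1]}.png",a[:,:,::-1])
for r in bot.pinpoint("wrist","cover_bar")[:2]: 
    p=world("wrist",r['point']); print(round(r['p'],2),p.round(1))
E
python3 lk.py w10
```

```text
27.35 [581.1 119.7 202.3] [ 0.53816663 -0.08865246 -0.26657264]
```

View pics/w10.png

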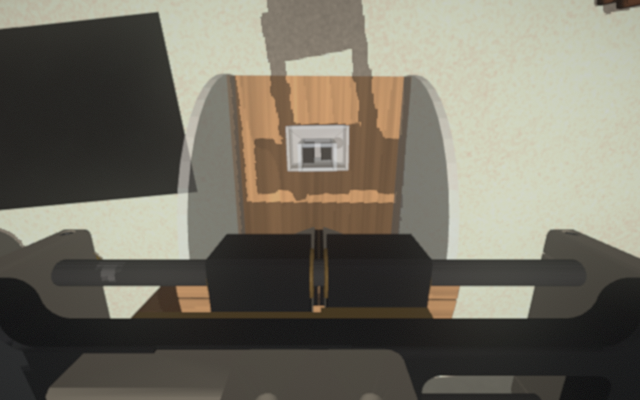

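```bash
python3 - <<'E'
from h import *
o=np.array([622,113.,10]);ex=np.array([.9955,-.095,0]);ez=np.array([0,0,1.])
for q in [1.57,1.4,1.2,1.0]:
    f=q+.14
    e=[o-ex*173*np.cos(q)+ez*173*np.sin(q)]
    print(q,"bar",proj("wrist",o-ex*208*np.cos(f)+ez*208*np.sin(f)),"edge",proj("wrist",e))
a=bot.capture("scene");b=bot.capture("top")
cv2.imwrite("pics/s11.png",np.hstack([cv2.resize(a[60:260,150:350],(400,400)),cv2.resize(b[60:260,190:390],(400,400))])[:,:,::-1])
E
```

```text
1.57 bar [[314.99881475 332.18606488]] edge [[315.40622481 270.86812596]]
1.4 bar [[314.86018831 289.58857165]] edge [[315.3784747  234.93906617]]
1.2 bar [[314.82523319 228.21818651]] edge [[315.43066086 189.75302338]]
1.0 bar [[314.9455102  163.79752402]] edge [[315.56747241 147.03216136]]
```

View pics/s11.png

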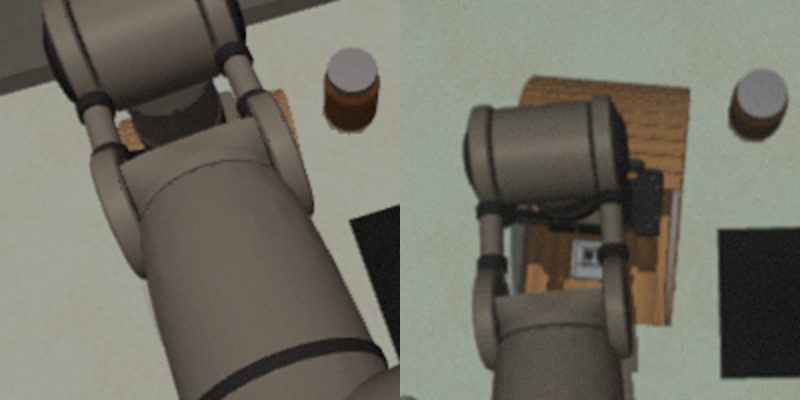

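The fingers passed over the bar, because the dip was too shallow. Backing up over it and dipping deeper.

servo_tool --pt "0 0 0 -0.6 0" --pt "0 0 0 -0.4 0" --pt "0 -0.4 0 0 0" --pt "0 -0.5 0 0 0" --pt "0 -0.5 0 0 0" --pt "0 -0.4 0 0 0" --pt "0 -0.2 0 0 0" --pt "0 0 0 0 0" --pt "0 0 0 0 0"

```text
time: 28.68
tool_pos: [681.1, 110.2, 252.5]
tcp_rot: [3.141, -0.0, 3.047]
contact_force: [-0.4, -0.3, -0.4]
grip_width: 0.2
```

```bash
python3 lk.py w12
```

```text
28.675 [681.1 110.2 252.5] [-0.38732064 -0.34034284 -0.44375784]
0.57 [647.6 111.  215.3]
```

View pics/w12.png

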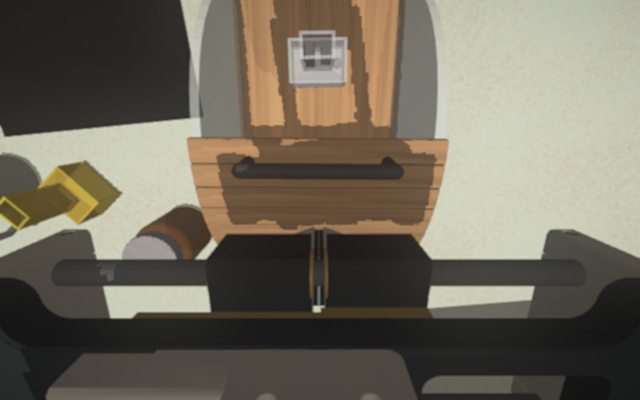

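```bash
python3 - <<'E'
from h import *
m=bot.camera_model("wrist"); d=np.array([676.3-681.1,.4,226-252.5]); m2={'mtx':m['mtx'],'world_from_camera':m['world_from_camera'].copy()}; m2['world_from_camera'][:3,3]+=d
print(m['world_from_camera'][:3,3])
A=[];b=[]
for mm,u,v in [(m,318,171),(m2,318,183)]:
    T=mm['world_from_camera'];r=T[:3,:3]@((np.linalg.inv(mm['mtx'])@[u,v,1])*[1,-1,-1]);r/=np.linalg.norm(r)
    M=np.eye(3)-np.outer(r,r);A.append(M);b.append(M@T[:3,3])
print(np.linalg.lstsq(np.vstack(A),np.hstack(b),rcond=None)[0])
for z in (200,205,210,216):
    for x in (640,645,650,655): print(x,z,proj("wrist",[x,111,z])[0].round(1),end=' ')
    print()
E
```

```text
[607.84428222 116.57242264 433.00452777]
[651.95884394 112.09863877 186.61495737]
640 200 [315.3 159.6] 645 200 [315.8 165.7] 650 200 [316.4 171.7] 655 200 [317.  177.6] 
640 205 [315.2 160.5] 645 205 [315.8 166.7] 650 205 [316.4 172.8] 655 205 [317.  178.8] 
640 210 [315.1 161.4] 645 210 [315.7 167.7] 650 210 [316.3 173.9] 655 210 [316.9 180.1] 
640 216 [315.  162.6] 645 216 [315.7 169. ] 650 216 [316.3 175.4] 655 216 [316.9 181.7]
```

servo_tool --pt "0 0 0 0.4 0" --pt "0 0 0 0.4 0" --pt "0 0 0 0.2 0" --pt "0 0 0 0.13 0" --pt "0 0 0 0 0" --pt "0 0 0 0 0" --pt "0 0.15 0 0 0" --pt "0 0.15 0 0 0" --pt "0 0.15 0 0 0" --pt "0 0.15 0 0 0"

```text
time: 30.02
tool_pos: [652.0, 113.0, 197.0]
tcp_rot: [3.141, 0.003, 3.047]
contact_force: [3.4, 0.0, 3.2]
grip_width: -0.0
```

```bash
python3 lk.py w13
```

```text
30.025 [652. 113. 197.] [3.40694475 0.03929757 3.21177817]
0.6 [635.  112.8 216.2]
```

View pics/w13.png

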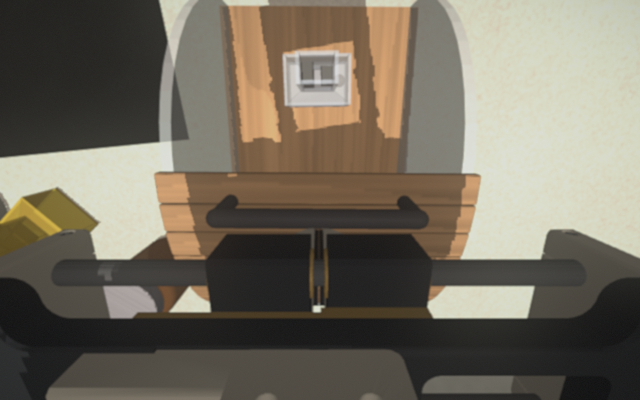

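The bar has moved (635) with 3 to 5 N. Keeping on along the arc.

servo_tool --pt "0 0.2 0 0 0" --pt "0 0.2 0 0 0" --pt "0 0.2 0 0 0" --pt "0 0.2 0 0 0" --pt "0 0.2 0 0 0" --pt "0 0.2 0 0.04 0" --pt "0 0.2 0 0.04 0" --pt "0 0.2 0 0.05 0" --pt "0 0.2 0 0.06 0" --pt "0 0 0 0 0"

```text
time: 31.38
tool_pos: [560.3, 121.6, 186.2]
tcp_rot: [-3.141, -0.003, 3.047]
contact_force: [-0.5, 0.3, 1.1]
grip_width: 0.1
```

```bash
python3 lk.py w14
```

```text
31.375 [560.3 121.6 186.2] [-0.49920489  0.30420303  1.09344372]
0.86 [549.9 118.7 199.6]
```

View pics/w14.png

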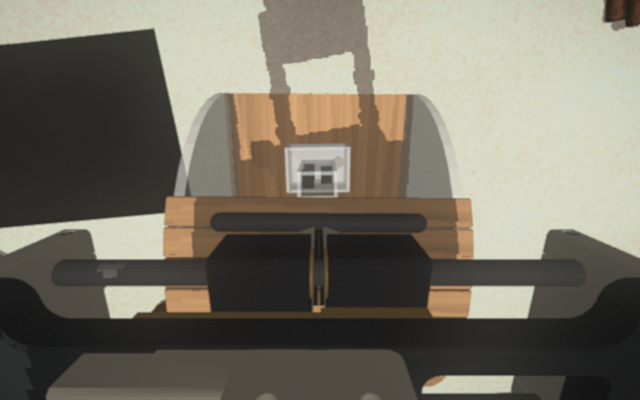

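servo_tool --pt "0 0.2 0 0.06 0" --pt "0 0.2 0 0.08 0" --pt "0 0.2 0 0.09 0" --pt "0 0.2 0 0.1 0" --pt "0 0.2 0 0.12 0" --pt "0 0.16 0 0.12 0" --pt "0 0.16 0 0.12 0" --pt "0 0.16 0 0.13 0" --pt "0 0 0 0 0"

```text
time: 32.6
tool_pos: [486.9, 128.5, 144.6]
tcp_rot: [-3.141, -0.002, 3.047]
contact_force: [-0.2, 0.1, -0.3]
grip_width: 0.7
```

```bash
python3 lk.py w15
```

```text
32.6 [486.9 128.5 144.6] [-0.17663782  0.09155215 -0.26932269]
0.74 [484.7 127.5 160.7]
```

View pics/w15.png

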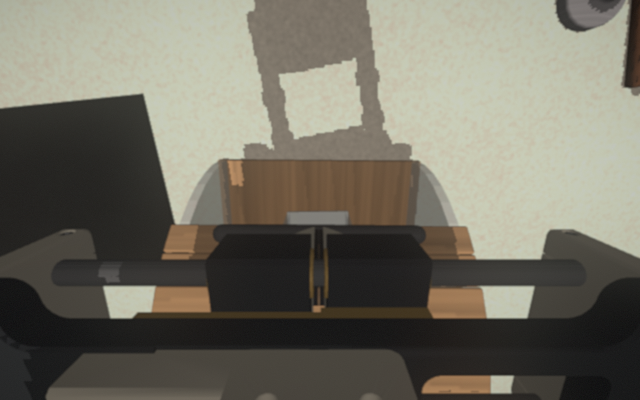

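The bar is now at about (470, z 154). Switching to push from above.

servo_tool --pt "0 0 0 -0.4 0" --pt "0 0 0 -0.4 0" --pt "0 0.34 0 0 0" --pt "0 0.02 0 0.1 0" --pt "0 0 0 0.3 0" --pt "0 0 0 0.1 0" --pt "0 0 0 0.06 0" --pt "0 0 0 0 0"

```text
time: 33.7
tool_pos: [470.5, 130.2, 157.4]
tcp_rot: [3.142, -0.0, 3.047]
contact_force: [0.1, 0.6, -1.0]
grip_width: 0.5
```

```bash
python3 lk.py w16
```

```text
33.7 [470.5 130.2 157.4] [ 0.08543801  0.63513359 -0.98870228]
```

View pics/w16.png

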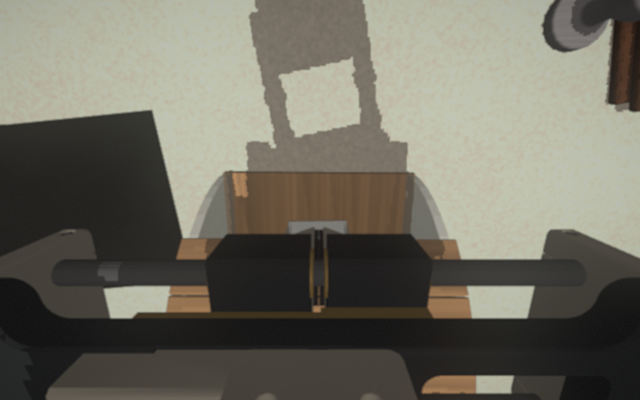

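servo_tool --pt "0 0.05 0 0.1 0" --pt "0 0.07 0 0.1 0" --pt "0 0.08 0 0.1 0" --pt "0 0.08 0 0.12 0" --pt "0 0 0 0 0"

```text
time: 34.42
tool_pos: [455.6, 131.6, 136.0]
tcp_rot: [-3.141, -0.001, 3.047]
contact_force: [0.4, 1.0, -0.4]
grip_width: 0.5
```

```bash
python3 lk.py w17
```

```text
34.425 [455.6 131.6 136. ] [ 0.36745668  1.01609095 -0.42391175]
```

View pics/w17.png

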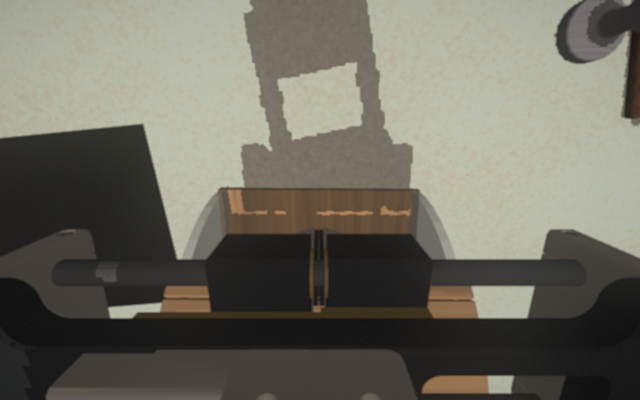

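servo_tool --pt "0 0.1 0 -0.3 0" --pt "0 0 0 -0.6 0" --pt "0 -0.3 0 -0.5 0" --pt "0 -0.5 0 -0.2 0" --pt "0 -0.4 0 0 0" --pt "0 0 0 0 0" --pt "0 0 0 0 0"

```text
time: 35.4
tool_pos: [510.3, 126.4, 216.9]
tcp_rot: [3.141, -0.0, 3.047]
contact_force: [-0.7, 0.1, -0.3]
grip_width: 0.4
```

```bash
python3 lk.py w18; python3 - <<'E'
from h import *
o=np.array([622,113.,10]);ex=np.array([.9955,-.095,0]);ez=np.array([0,0,1.])
for q in [.9,.8,.7,.6,.5]:
    f=q+.14
    print(q,"bar",(o-ex*208*np.cos(f)+ez*208*np.sin(f)).round(0),proj("wrist",o-ex*208*np.cos(f)+ez*208*np.sin(f)))
E
```

```text
35.4 [510.3 126.4 216.9] [-0.67127236  0.08007391 -0.26140075]
0.62 [484.9 125.2 162.6]
0.9 bar [517. 123. 189.] [[315.48542792 225.98699545]]
0.8 bar [500. 125. 178.] [[315.58997442 200.46214447]]
0.7 bar [484. 126. 165.] [[315.70914985 177.36500456]]
0.6 bar [469. 128. 150.] [[315.83760345 157.2068719 ]]
0.5 bar [456. 129. 134.] [[315.97034192 140.25752477]]
```

View pics/w18.png

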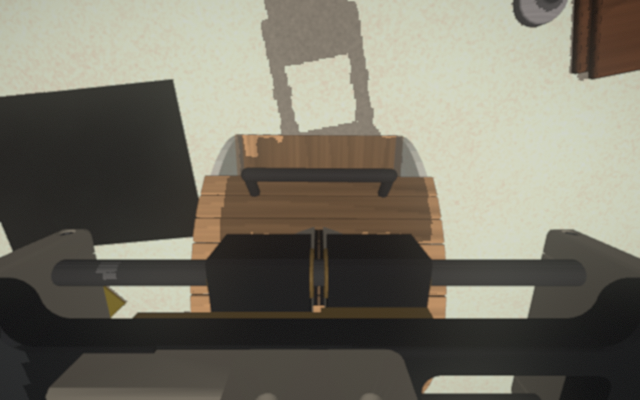

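The bar is really at (482,126,163), since row 174 matches that angle; I had pressed just in front of it. Re-aiming on top of it.

servo_tool --pt "0 0.3 0 0.2 0" --pt "0 0.26 0 0.3 0" --pt "0 0 0 0.3 0" --pt "0 0 0 0.1 0" --pt "0 0 0 0.08 0" --pt "0 0.01 0 0.06 0" --pt "0 0.02 0 0.04 0" --pt "0 0 0 0 0"

```text
time: 36.5
tool_pos: [481.7, 129.2, 162.5]
tcp_rot: [3.142, -0.0, 3.047]
contact_force: [0.6, -0.3, -0.3]
grip_width: 0.7
```

```bash
python3 lk.py w19; python3 - <<'E'
from h import *
o=np.array([622,113.,10]);ex=np.array([.9955,-.095,0]);ez=np.array([0,0,1.])
for q in [.8,.7,.6,.5]:
    f=q+.14
    print(q,"bar",proj("wrist",o-ex*208*np.cos(f)+ez*208*np.sin(f)),proj("wrist",o-ex*173*np.cos(q)+ez*173*np.sin(q)))
E
```

```text
36.5 [481.7 129.2 162.5] [ 0.55747874 -0.25263116 -0.25561789]
0.57 [481.6 129.  161.7]
0.8 bar [[314.97032163 266.3637874 ]] [[315.60458361 241.17550879]]
0.7 bar [[315.13575095 235.09426208]] [[315.72148405 221.66645452]]
0.6 bar [[315.31404264 207.61321657]] [[315.84302685 204.68743088]]
0.5 bar [[315.49719928 184.33936997]] [[315.96556493 190.36360927]]
```

View pics/w19.png

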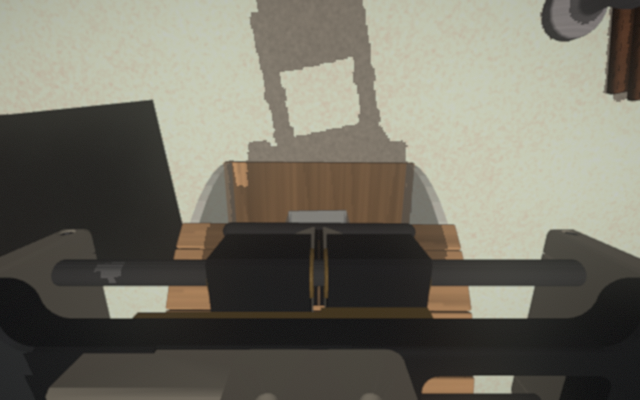

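```bash
python3 - <<'E'
from h import *
o=bot.get_obs()
t=o['tool_pos'];print(proj("wrist",[t,t+[0,0,20],t+[-9.5,0,0],t+[0,0,66]]))
crop("wrist",318,230,65,45,6,"z19.png")
E
```

```text
[[319.25212266 230.73864638]
 [319.35327053 243.1697307 ]
 [317.92943242 217.57899924]
 [319.69975294 285.75245559]]
```

View pics/z19.png

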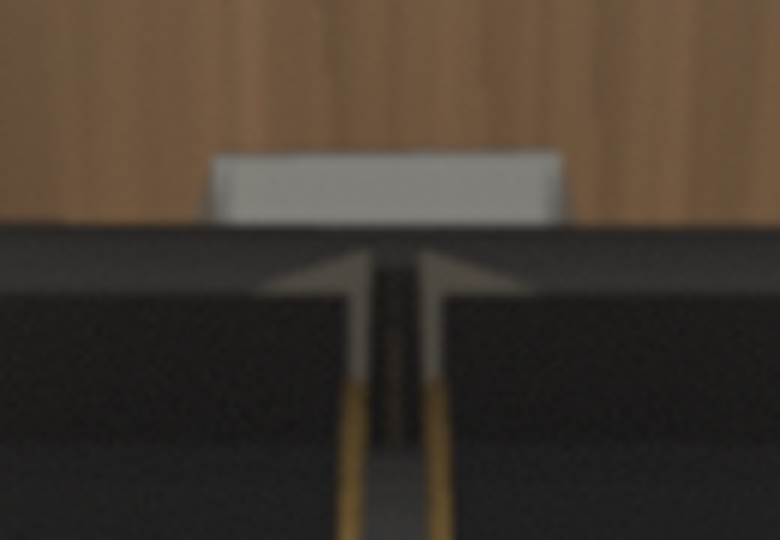

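servo_tool --pt "0 0.02 0 0.04 0" --pt "0 0.04 0 0.04 0" --pt "0 0.04 0 0.04 0"

```text
time: 37.02
tool_pos: [476.5, 129.7, 156.3]
tcp_rot: [3.142, -0.0, 3.047]
contact_force: [-0.7, 0.6, 0.6]
grip_width: 0.9
```

```bash
python3 - <<'E'
from h import *
o=bot.get_obs()
t=o['tool_pos'];print(proj("wrist",[t]))
crop("wrist",318,230,65,45,6,"z20.png")
E
```

```text
[[319.27376382 230.73717824]]
```

View pics/z20.png

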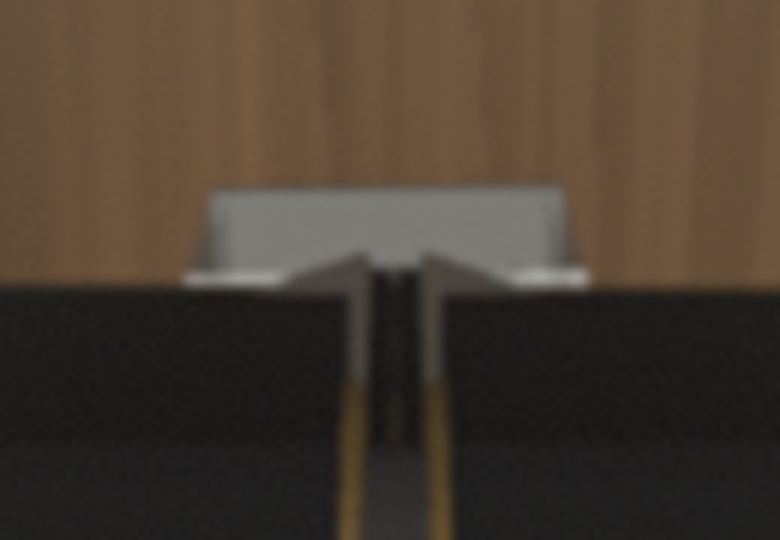

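```bash
python3 - <<'E'
from h import *
m=bot.camera_model("wrist");t=bot.get_obs()['tool_pos']; off=m['world_from_camera'][:3,3]-t; R=m['world_from_camera'][:3,:3];K=m['mtx'];print(off)
def ray(tcp,v,u=318.4): 
    r=R@((np.linalg.inv(K)@[u,v,1])*[1,-1,-1]); return np.array(tcp)+off, r/np.linalg.norm(r)
im=cv2.imread("pics/w18.png"); print("w18",im[150:200,318].mean(1).astype(int))
im=cv2.imread("pics/w19.png"); print("w19",im[210:245,270].mean(1).astype(int))
im=cv2.imread("pics/w12.png"); print("w12",im[150:195,318].mean(1).astype(int))
ex=np.array([.9955,-.095,0])
for tcp,v in [([510.3,126.4,216.9],175),([481.7,129.2,162.5],231)]:
    c,r=ray(tcp,v)
    for z in (150,156,162,168,174): print(z,((c+r*(z-c[2])/r[2])).round(1)[:2],end=' ')
    print()
E
```

```text
[-72.96840668   6.28171522 180.26133156]
w18 [91 90 90 90 90 89 90 89 89 90 89 89 89 89 89 88 89 81 62 48 50 52 52 54
 56 54 55 53 51 48 46 53 70 80 83 81 79 78 76 77 76 80 81 82 83 77 75 76
 77 77]
w19 [85 83 84 85 83 85 84 84 83 84 84 78 58 42 39 43 42 45 45 46 48 48 48 42
 34 29 28 27 29 28 28 28 26 26 29]
w12 [89 88 86 85 84 83 82 82 83 84 85 86 81 65 50 45 47 48 49 52 53 53 53 51
 49 49 46 44 52 68 78 80 81 81 83 83 79 71 72 77 79 77 77 76 77]
150 [484.9 128.2] 156 [483.7 128.3] 162 [482.6 128.4] 168 [481.4 128.5] 174 [480.3 128.6] 
150 [486.9 128.1] 156 [484.5 128.3] 162 [482.  128.6] 168 [479.6 128.8] 174 [477.2 129. ]
```

Two-view triangulation puts the bar at (483,128,160), and no contact at TCP z 156 means the shut fingertips end roughly 15 mm short of the nominal TCP. This also explains the first miss. Pressing lower until force appears.

servo_tool --pt "0 -0.1 0 0 0" --pt "0 0 0 0.06 0" --pt "0 0 0 0.06 0" --pt "0 0.02 0 0.06 0" --pt "0 0.04 0 0.06 0"

```text
time: 37.7
tool_pos: [478.6, 129.5, 144.2]
tcp_rot: [3.142, -0.0, 3.047]
contact_force: [-0.6, -0.2, 0.4]
grip_width: 0.3
```

```bash
python3 - <<'E'
from h import *
a=bot.capture("wrist"); cv2.imwrite("pics/w21.png",a[:,:,::-1])
crop("wrist",318,240,65,45,6,"z21.png",a)
E
```

```text
(no output)
```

View pics/w21.png

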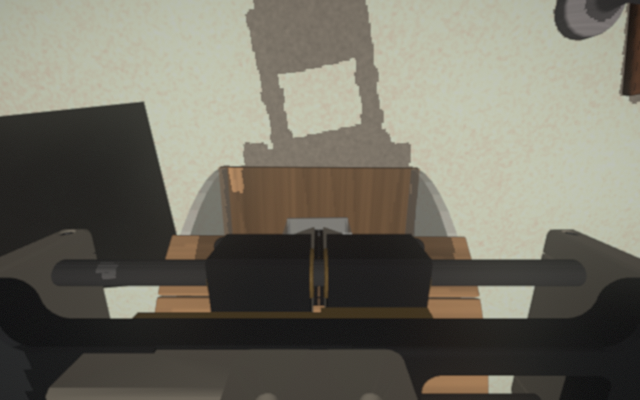

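View pics/z21.png

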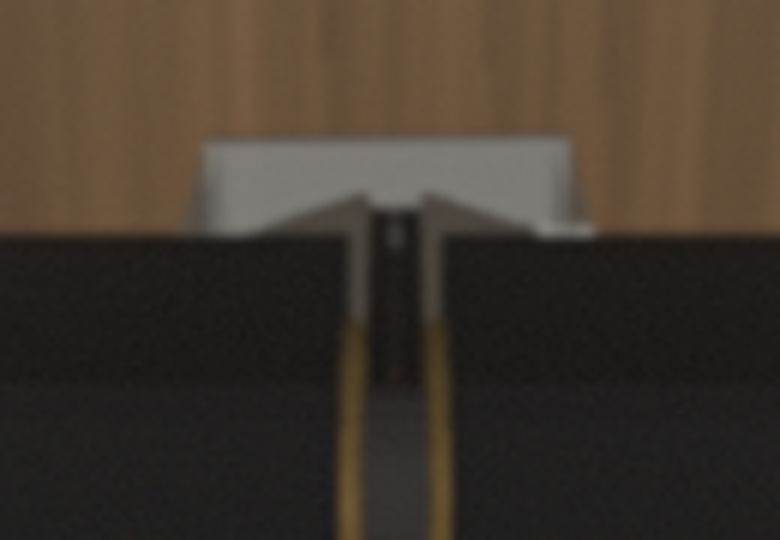

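```bash
python3 - <<'E'
from h import *
m=bot.camera_model("wrist");t=bot.get_obs()['tool_pos'];T0=m['world_from_camera'];off=T0[:3,3]-t
def M(tcp):
    T=T0.copy();T[:3,3]=np.array(tcp)+off;return {'mtx':m['mtx'],'world_from_camera':T}
ex=np.array([.9955,-.095,0]);ez=np.array([0,0,1.]);ey=np.array([.095,.9955,0])
for ox in (621,624):
  o=np.array([ox,113.,10])
  for nm,tcp in [("w18",[510.3,126.4,216.9]),("w19",[481.7,129.2,162.5]),("now",t)]:
    print(ox,nm,[(q,proj("",o-ex*208*np.cos(q+.14)+ez*208*np.sin(q+.14),M(tcp))[0,1].round(0),[proj("",o-ex*r*np.cos(q)+ez*r*np.sin(q)+ey*100,M(tcp))[0,1].round(0) for r in (170,177)]) for q in (.72,.68,.64,.6,.55,.5)])
E
```

```text
621 w18 [(0.72, np.float64(181.0), [np.float64(179.0), np.float64(174.0)]), (0.68, np.float64(172.0), [np.float64(173.0), np.float64(169.0)]), (0.64, np.float64(164.0), [np.float64(168.0), np.float64(163.0)]), (0.6, np.float64(156.0), [np.float64(164.0), np.float64(159.0)]), (0.55, np.float64(147.0), [np.float64(158.0), np.float64(153.0)]), (0.5, np.float64(139.0), [np.float64(153.0), np.float64(148.0)])]
621 w19 [(0.72, np.float64(240.0), [np.float64(226.0), np.float64(222.0)]), (0.68, np.float64(228.0), [np.float64(219.0), np.float64(215.0)]), (0.64, np.float64(217.0), [np.float64(212.0), np.float64(208.0)]), (0.6, np.float64(207.0), [np.float64(206.0), np.float64(201.0)]), (0.55, np.float64(194.0), [np.float64(199.0), np.float64(193.0)]), (0.5, np.float64(183.0), [np.float64(192.0), np.float64(186.0)])]
621 now [(0.72, np.float64(258.0), [np.float64(239.0), np.float64(235.0)]), (0.68, np.float64(244.0), [np.float64(231.0), np.float64(227.0)]), (0.64, np.float64(232.0), [np.float64(224.0), np.float64(219.0)]), (0.6, np.float64(220.0), [np.float64(217.0), np.float64(212.0)]), (0.55,
[... 653 characters left out ...]
.0), np.float64(218.0)]), (0.64, np.float64(221.0), [np.float64(216.0), np.float64(211.0)]), (0.6, np.float64(211.0), [np.float64(209.0), np.float64(204.0)]), (0.55, np.float64(198.0), [np.float64(202.0), np.float64(197.0)]), (0.5, np.float64(187.0), [np.float64(195.0), np.float64(190.0)])]
624 now [(0.72, np.float64(262.0), [np.float64(243.0), np.float64(239.0)]), (0.68, np.float64(249.0), [np.float64(235.0), np.float64(230.0)]), (0.64, np.float64(236.0), [np.float64(227.0), np.float64(223.0)]), (0.6, np.float64(224.0), [np.float64(220.0), np.float64(215.0)]), (0.55, np.float64(211.0), [np.float64(212.0), np.float64(207.0)]), (0.5, np.float64(198.0), [np.float64(205.0), np.float64(199.0)])]
```

```bash
python3 - <<'E'
from h import *
from scipy.optimize import brentq
m=bot.camera_model("wrist");t=bot.get_obs()['tool_pos'];T0=m['world_from_camera'];off=T0[:3,3]-t
def M(tcp):
    T=T0.copy();T[:3,3]=np.array(tcp)+off;return {'mtx':m['mtx'],'world_from_camera':T}
ex=np.array([.9955,-.095,0]);ez=np.array([0,0,1.])
for n,tcp,u in [("w12",[681.1,110.2,252.5],280),("w13",[652,113,197],270),("w14",[560.3,121.6,186.2],270),("w15",[486.9,128.5,144.6],250),("w18",[510.3,126.4,216.9],280),("w19",[481.7,129.2,162.5],250)]:
    g=cv2.imread(f"pics/{n}.png").mean(2)
    rows=[r for r in range(150,245) if g[r,u-4:u+4].mean()<62]
    run=[r for r in rows]; 
    print(n,run[0],run[-1],len(run),end=' ')
    c=run[0]-.5+6.5 if run[-1]>236 else (run[0]+run[-1])/2
    for ox in (620,624):
        o=np.array([ox,113.,10])
        B=lambda q:o-ex*208*np.cos(q+.14)+ez*208*np.sin(q+.14)
        f=lambda q:proj("",B(q),M(tcp))[0,1]-c
        try:
            q=brentq(f,.3,1.5) if n not in("w12","w13") else brentq(f,.9,1.75); print(ox,round(q,3),B(q).round(1),end=' ')
        except Exception as e: print(e,end=' ')
    print()
E
```

```text
w12 163 244 26 620 1.551 [644.9 110.6 216.5] 624 1.532 [644.8 111.  216.9] 
w13 209 244 30 620 1.496 [633.4 111.7 217.6] 624 1.476 [633.4 112.1 217.8] 
w14 213 244 30 620 1.061 [545.2 120.1 204. ] 624 1.043 [545.8 120.5 202.6] 
w15 224 244 21 620 0.682 [479.  126.5 162.3] 624 0.662 [480.1 126.7 159.6] 
w18 168 244 25 620 0.695 [481.1 126.3 164.3] 624 0.673 [481.7 126.6 161.1] 
w19 222 244 23 620 0.684 [479.4 126.4 162.7] 624 0.665 [480.5 126.7 159.9]
```

servo_tool --pt "0 -0.04 0 0.06 0" --pt "0 0 0 0.06 0" --pt "0 0 0 0.06 0" --pt "0 0 0 0 0"

```text
time: 38.25
tool_pos: [478.5, 129.5, 136.2]
tcp_rot: [-3.141, -0.004, 3.047]
contact_force: [-7.3, 0.6, 9.7]
grip_width: 0.2
```

```bash
python3 lk.py w22
```

```text
38.25 [478.5 129.5 136.2] [-7.27623306  0.60294555  9.697396  ]
0.61 [476.7 127.1 152.2]
```

View pics/w22.png

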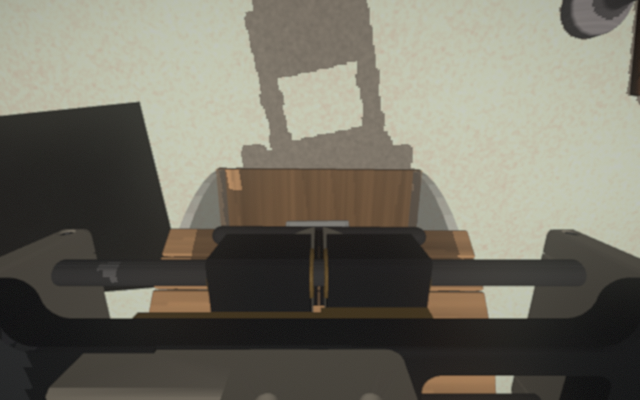

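Contact: 10 N and the cover moves. Following the arc.

servo_tool --pt "0 0.14 0 0.1 0" --pt "0 0.13 0 0.12 0" --pt "0 0.12 0 0.13 0" --pt "0 0.11 0 0.14 0"

```text
time: 38.85
tool_pos: [455.7, 131.7, 110.6]
tcp_rot: [3.141, 0.0, 3.047]
contact_force: [1.3, 0.9, 1.6]
grip_width: 0.8
```

```bash
python3 lk.py w23
```

```text
38.85 [455.7 131.7 110.6] [1.29905727 0.89859202 1.62837434]
```

View pics/w23.png

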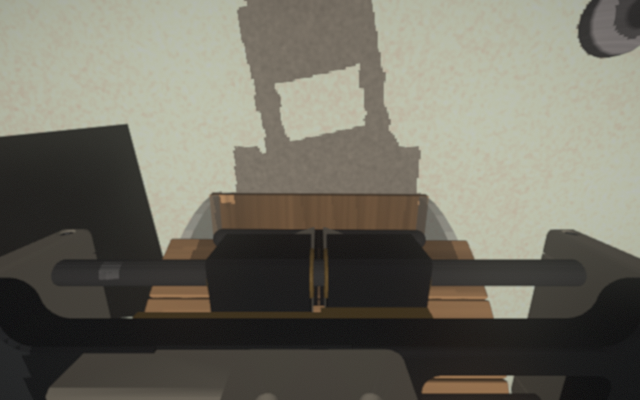

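servo_tool --pt "0 0.09 0 0.14 0" --pt "0 0.09 0 0.14 0" --pt "0 0.08 0 0.15 0" --pt "0 0.08 0 0.15 0" --pt "0 0.07 0 0.15 0"

```text
time: 39.58
tool_pos: [434.9, 133.6, 73.9]
tcp_rot: [3.142, -0.001, 3.047]
contact_force: [-3.0, 0.4, 3.4]
grip_width: 0.5
```

```bash
python3 lk.py w24
```

```text
39.575 [434.9 133.6  73.9] [-2.98787558  0.38493923  3.38957766]
```

View pics/w24.png

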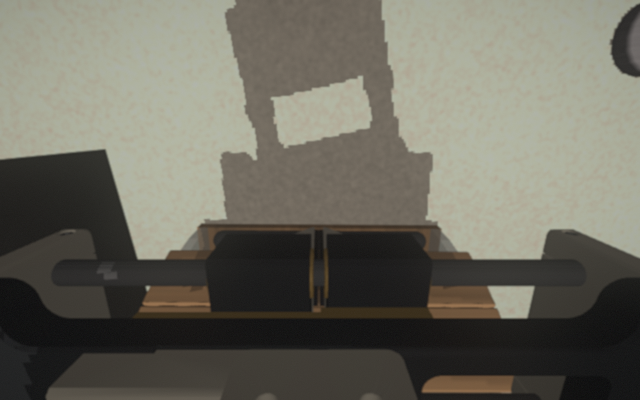

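servo_tool --pt "0 0.1 0 0.14 0" --pt "0 0.09 0 0.15 0" --pt "0 0.06 0 0.15 0" --pt "0 0.05 0 0.15 0" --pt "0 0.03 0 0.15 0"

```text
time: 40.3
tool_pos: [418.5, 135.2, 36.9]
tcp_rot: [3.142, -0.001, 3.047]
contact_force: [-1.4, 0.5, 1.9]
grip_width: 0.4
```

```bash
python3 lk.py w25
```

```text
40.3 [418.5 135.2  36.9] [-1.36852085  0.46325864  1.87951489]
```

View pics/w25.png

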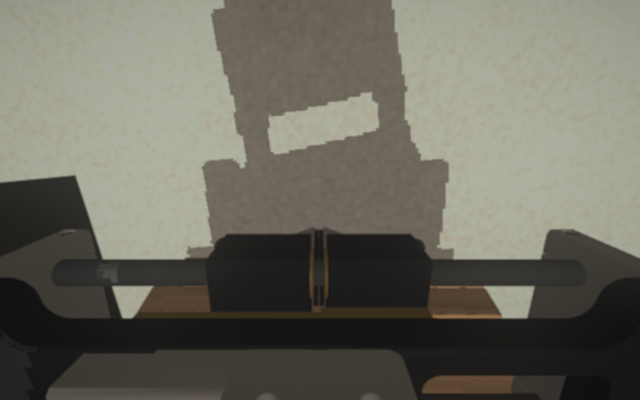

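servo_tool --pt "0 0.02 0 0.1 0" --pt "0 0.02 0 0.08 0" --pt "0 0.01 0 0.06 0" --pt "0 0 0 0.04 0" --pt "0 0 0 0 0"

```text
time: 41.02
tool_pos: [416.5, 135.4, 23.4]
tcp_rot: [3.142, -0.0, 3.047]
contact_force: [-0.0, 0.4, -0.1]
grip_width: 0.4
```

servo_tool --pt "0 0 0 0.04 0" --pt "0 0 0 0.04 0" --pt "0 0 0 0.02 0" --pt "0 0 0 0 0"

```text
time: 41.52
tool_pos: [417.0, 135.5, 21.2]
tcp_rot: [3.141, 0.002, 3.047]
contact_force: [-10.1, -0.3, 37.2]
grip_width: 0.2
```

```bash
python3 lk.py w26
```

```text
41.525 [417.  135.5  21.2] [-10.05753454  -0.32378425  37.1656855 ]
```

View pics/w26.png

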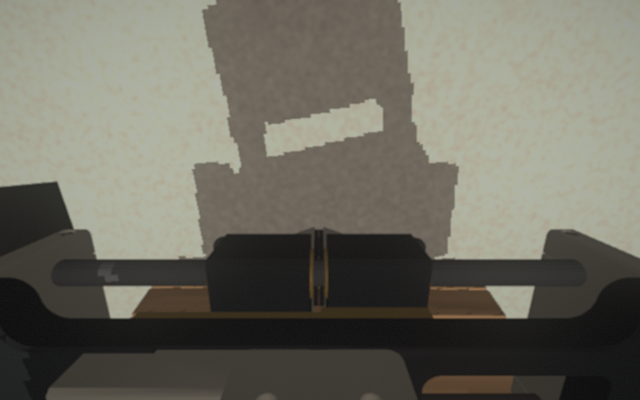

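Hard stop reached at 37 N. Backing off and checking.

servo_tool --pt "0 0 0 -0.1 0" --pt "0 0.1 0 -0.6 0" --pt "0 0 0 -0.8 0" --pt "0 0 0 -0.8 0" --pt "0 0 0 -0.8 0" --pt "0 0 0 -0.8 0" --pt "0 -0.3 0 -0.5 0" --pt "0 -0.5 0 0 0" --pt "0 -0.5 0 0 0" --pt "0 -0.4 0 0 0" --pt "0 0 0 0 0"

```text
time: 43.0
tool_pos: [496.9, 127.5, 237.9]
tcp_rot: [-3.141, -0.0, 3.046]
contact_force: [-0.2, -0.7, 0.4]
grip_width: 0.4
```

```bash
python3 lk.py w27; python3 - <<'E'
from h import *
for ox in (619,624):
  o=np.array([ox,113.,10]);ex=np.array([.9955,-.095,0]);ez=np.array([0,0,1.])
  for q in [0,.05,.1,.15]:
    f=q+.14
    print(ox,q,"bar",(o-ex*208*np.cos(f)+ez*208*np.sin(f)).round(0),proj("wrist",o-ex*208*np.cos(f)+ez*208*np.sin(f)))
for l in ["bottle_mid","ball_center"]:
    for r in bot.pinpoint("wrist",l)[:3]: print(l,round(r['p'],2),world("wrist",r['point']).round(1))
E
```

```text
43.0 [496.9 127.5 237.9] [-0.1657296  -0.71155851  0.40786399]
0.69 [419.9 137.4  38.1]
0.39 [ 3.195e+02  4.082e+02 -1.000e-01]
619 0 bar [414. 133.  39.] [[316.56016821 111.81942869]]
619 0.05 bar [416. 132.  49.] [[316.51006209 113.06424898]]
619 0.1 bar [418. 132.  59.] [[316.45815773 114.81861961]]
619 0.15 bar [421. 132.  69.] [[316.40455567 117.11596731]]
624 0 bar [419. 133.  39.] [[316.93491071 115.88623169]]
624 0.05 bar [421. 132.  49.] [[316.89493568 117.23423132]]
624 0.1 bar [423. 132.  59.] [[316.85345586 119.09255202]]
624 0.15 bar [426. 132.  69.] [[316.81054617 121.49403688]]
bottle_mid 0.22 [318.2 404.5   1.4]
```

View pics/w27.png

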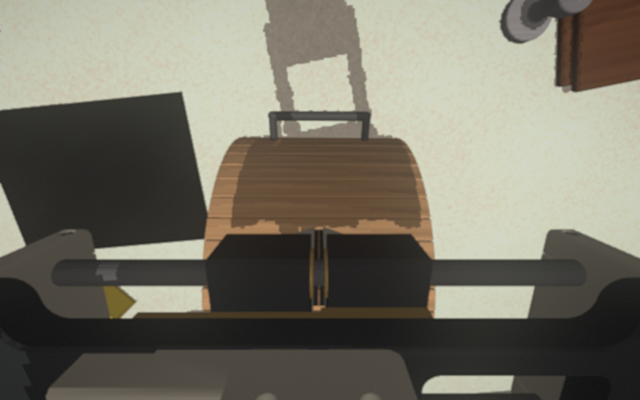

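Bar at row 117, pinpoint z 38 mm: shut. I'll move aside for an unobstructed check.

servo_tool --pt "0 0 -0.4 0 0" --pt "0 0 -0.8 0 0" --pt "0 0 -0.8 0 0" --pt "0 0.4 -0.8 0 0" --pt "0 0.6 -0.8 0 0" --pt "0 0.6 -0.8 0 0" --pt "0 0.6 -0.6 0 0" --pt "0 0 0 0 0" --pt "0 0 0 0 0"

```text
time: 44.32
tool_pos: [363.2, -110.4, 238.9]
tcp_rot: [-3.142, 0.001, 3.046]
contact_force: [-0.2, 0.0, 0.8]
grip_width: 0.1
```

```bash
python3 - <<'E'
from h import *
a=bot.capture("scene");b=bot.capture("top")
cv2.imwrite("pics/s28.png",np.hstack([cv2.resize(a[80:260,180:360],(400,400)),cv2.resize(b[80:260,210:390],(400,400))])[:,:,::-1])
for c in ("scene","top"):
  for l in ["cover_bar","bottle_mid","ball_center","case"]:
    for r in bot.pinpoint(c,l)[:3]: print(c,l,round(r['p'],2),world(c,r['point']).round(1))
a=bot.capture("wrist");cv2.imwrite("pics/w28.png",a[:,:,::-1])
print(bot.get_obs()['time'],bot.get_obs()['contact_force'])
E
```

```text
scene cover_bar 0.91 [415.2 136.4  42.2]
scene bottle_mid 0.8 [ 280.3 -318.1   65.9]
scene bottle_mid 0.75 [ 677.5 -246.9   61.5]
scene case 0.92 [624.2 110.8   3.6]
scene case 0.71 [ 655.5 -361.5    1.2]
top cover_bar 0.83 [422.9 130.9  36.6]
top bottle_mid 0.72 [ 678.5 -243.2   59.5]
top bottle_mid 0.55 [ 278.4 -316.    64.9]
top bottle_mid 0.18 [624.6 113.5   0.9]
top case 0.79 [627.3 111.6   0.7]
44.875 [ 0.04500039  0.18685965 -0.26573025]
```

View pics/s28.png

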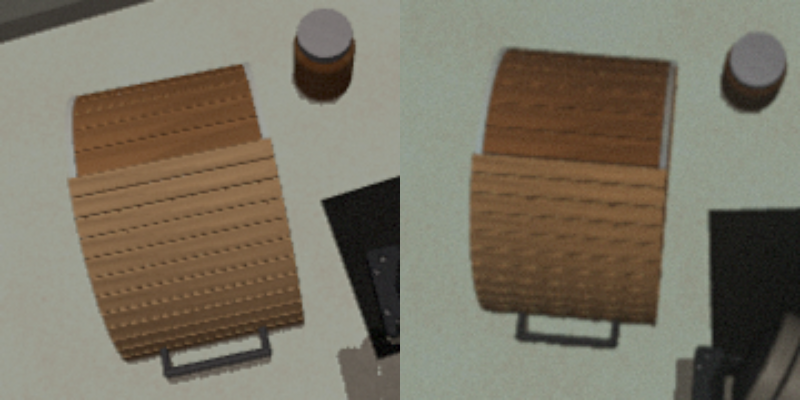

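View pics/w28.png

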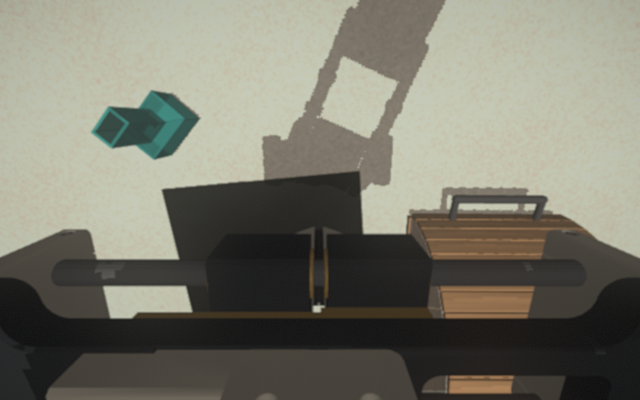

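```bash
python3 - <<'E'
from plant import bot
print(bot.close_job())
E
```

```text
the job is handed in; nothing more can be done
None
```

The job was handed in at about 45 s of the 67 s allowed. As far as I could check, the ball is in the belly, the bottle stands in the case and the cover is fully shut.

**Rocking:** The tool can't tilt, so I caged the bottle's neck loosely between the fingers and tipped the bottle over its base edges, about 0.55 rad each way. The wrist camera showed the ball drop rib by rib into the belly.

**Placing:** I gripped the neck, carried the bottle upright and set it down gently near the marked spot, with about 2.5 N of contact. It was upright with the ball in the belly when I let go.

**Closing the cover:** I pushed the bar from behind, then from above, until it hit a hard stop at 37 N. The last checks from all three cameras put the bar about 37 to 42 mm above the counter, against 39 mm when shut. The force on the tool was near zero.

**What went wrong or disagreed:**
- My first push passed over the bar without moving it. My first press from above came down beside it. The shut fingertips seem to end about 15 to 25 mm short of the stated tool point, so I worked lower and it held.
- The position of the case came out about 5 mm different from view to view.
- With the cover shut, I couldn't see the bottle. I last saw its top, still in place, with the cover about half closed (roughly 0.6 rad), so the final standing state under the cover is inferred.
- I never touched the mug, jar or tamper. They looked unmoved, but I did not measure them again at the end.

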